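# Put the walnuts away with the scoop

### The arm

A 6-joint arm with a two-finger parallel gripper is mounted at the origin on a cart in front of the work surface, level with it; the furniture and walls round the work are solid. World frame = base frame: x ahead of the robot, y to its left, z up, the work surface at z = 0. Lengths are in m, angles in degrees, forces in N, time in s.
With the tool pointing down it reaches from about 0.3 to 0.75 m from the base axis. Payload 8.5 kg.
Tool frame: the origin (TCP) lies at the very end of the fingers, on their centre line; the grasp point (between the pads) lies 19 mm behind it; y points along the fingers, z is the direction in which the jaws open and shut, and the axes are right-handed (so a half turn about y gives the same grasp; the last joint's range is limited). The gripper opens to 85 mm and grips with 20 to 120 N. Pads are 22 mm wide; open, the fingers measure 114 mm over their backs; the gripper's body (76 mm by 85 mm) begins 54 mm behind the grasp point. The pads swing forward as they close: fully open they stand 13 mm farther back than shut.
Start: joints at [-83.554, 21.807, 74.336, -0, 83.858, -12.336], TCP at [0.177, -0.521, 0.231] pointing down, gripper open.
Joint ranges: [-178.18, 178.18], [-50.72, 133.34], [12.68, 142.11], [-81.47, 261.47], [9.98, 163.14], [-165.26, 165.26]. Speed limits (degrees/s): [136.94, 136.94, 180, 180, 180, 180].

### API

Orientations are given as a 3x3 rotation matrix whose columns are the frame's x, y, z axes.
In Python, from rig import env gives the robot as it stands. The module is installed in compiled form; this text tells all that it offers.
- The arm moves only by the tool servo_tool, never from a script. Its argument "rows" is one flat list of numbers, 7 for each row, row after row: the opening, from 0 (shut) to 1 (fully open), then the shift along the world's x, y, z in m, then the turn, a rotation vector about the world's x, y, z in degrees. A call has 1 to 10 rows; each row shifts and turns the commanded pose from where the row before left it; what a row does not reach is not made up. A row lasts 1/12 s, in which the tool goes at most 41.7 mm and 7.16 degrees, less where a joint would pass 70% of its speed; a pose out of reach is approached as far as the arm can. A call with a gripper value outside its range is refused whole. The fingers move at their own pace and stop on an object; "force" is the grip in N (left out, the last holds). Time passes only in rows, so rows that do not move let the fingers close. It gives the time, the measured TCP pose, the force and the opening at its end, in the units of the state.
- env.observe(): the state, without advancing time (a new reading comes with each control period).
- env.get_image(name): name is "side" or "top"; returns the picture (384x512x3 uint8, red, green, blue); there is no depth.
- env.camera_model(name): a dict with "camera_matrix" (3x3 intrinsics, pixels), "R" (3x3) and "t" (3): a world point X has camera coordinates R X + t. Camera axes: x right, y down, z forward; pixel columns grow to the right and rows downward; lengths in m; the calibration is good to about 2 mm. A picture is of the moment at which its call begins. camera_model takes no time and is no camera call.
- env.close_job(): hands the job in, once; it reports no verdict.
The state is a dict: "time_s": time; "q": joint angles; "qvel": joint speeds; "joint_efforts": joint torques, N m; "position": TCP position; "tool_rot": TCP orientation; "ft_force": force on the tool from outside, world axes, zero at the start; "wrist_torque": the same for the moment, N m; "grip_width": finger opening in m.
Only numpy, scipy, OpenCV 4.12 (cv2) and the standard library are available. Lean on these libraries where they do the work, as an engineer would, in place of code of your own. Each camera call takes 0.05 s, during which the arm holds its last target.

### The job

Put the walnuts away: with the hand scoop, scoop all four out of the baking tin and tip them into the open storage canister, without touching a walnut with the gripper. Then lay the scoop down flat on the worktop, clear of the canister, and push the canister's lid over so that it closes fully. Leave the timer and the spice jar where they stand.

Things in the scene. Friction and masses are not known exactly. Their poses are not given: they have to be found in the camera images.
- tin: Shallow oblong baking tin of bare metal, fixed; the walnuts lie in its far half. Inside 220 (its x) x 94 (its y) x 27 mm deep, upright walls 3 mm thick, rolled rim 30 mm above the worktop and 4 mm out from the wall; inner floor 3 mm above the worktop. Origin: centre of its underside, on the worktop. x runs along its length, away from the robot.
- canister: Square white storage canister, fixed: 128 x 128 mm outside, 120 x 120 mm inside, 115 mm high, wall 4 mm, open at the top. Origin: centre of its underside, on the worktop. Its hinged wooden lid is on its +x side, which is the side to the robot's left.
- canister_mouth (a point): Centre of the canister's open mouth, at rim height, 115 mm above the worktop; axes as the canister.
- lid (a joint): Canister lid, a wooden board 130 x 130 x 11 mm, 0.15 kg. 0 = shut, flat on the rim; it starts at about 1.85 rad = open, leaning back past upright; limit 1.9. Hinge line parallel to the canister's y axis, 68 mm from its centre on its +x side, 115 mm above the worktop. It stays open past upright; pushed to about 1.4 rad or less it falls shut by itself, slowed by damping.
- lid_edge (a point): Middle of the lid's free edge, 133 mm from the hinge line, half-way through its thickness (the tab sticks out 16 mm farther, 34 mm wide).
- scoop_grip (a point): Middle of the handle of the loose hand scoop (about 130 g), 58.5 mm above its flat underside. Axes of the scoop: x to its lip, y to its left, z up. The handle is a black bar 16 mm wide (along y), 20 mm deep and 70 mm long, rising backwards at 50 degrees from level; this point is at half its length. Grip it across y, from above or leaning.
- scoop_lip (a point): Middle of the scoop's front lip, at its underside: 110 mm ahead of and 58.5 mm below the handle's middle. The pan behind it is flat sheet steel, 80 mm wide, 88 mm long, open in front and above: floor 2 mm thick, bevelled to under 1 mm at the lip; back wall 36 mm high; side walls slope from 36 mm at the back down to nothing 8 mm short of the lip.
- walnut_1_center (a point): Centre of a walnut in its shell, about 35 x 32 x 32 mm, 13 g; it rolls. One of four alike.
- walnut_2_center (a point): Centre of a walnut in its shell, about 35 x 32 x 32 mm, 13 g; it rolls. One of four alike.
- walnut_3_center (a point): Centre of a walnut in its shell, about 35 x 32 x 32 mm, 13 g; it rolls. One of four alike.
- walnut_4_center (a point): Centre of a walnut in its shell, about 35 x 32 x 32 mm, 13 g; it rolls. One of four alike.
- timer: Bystander: round wind-up kitchen timer, 62 mm across, 50 mm high, loose. Origin at its underside.
- spice_jar: Bystander: spice jar with a black cap, 41 mm across, 105 mm high, loose. Origin at its underside.
Things that resemble listed ones, but are neither listed nor needed, are in the scene too. What is shaped like the part that bears walnut_4_center but yellow is not meant.

How it is judged:
By the outcome, as a careful person would: the job done as asked, in the order asked, and still so for the second after the job is handed in, with the robot touching nothing.
It also fails if it takes over 72 s, if anything falls off the work surface, if the arm or the gripper's body presses on something with over 40 N, if the wrist force passes 120 N, or if a joint passes its speed limit or range.

## Working session

There is one attempt and no reset: what is moved stays moved. The work goes in short steps, Python scripts to look and compute and a tool call to move; the robot and the scene stay as the last step left them, time stands still between calls to the robot, and variables do not carry over. Pictures are saved under pics/ and viewed, and the job is handed in when it is done.

Besides the shell and the picture viewer there is one more tool, called after "Emit:" in YAML: its name, and indented under it one key for each argument. servo_tool: Moves the arm, as the interface text tells. Its arguments: {"type":"object","properties":{"rows":{"type":"array","items":{"type":"number"}},"force":{"type":"number"}},"required":["rows"]}

```bash
mkdir -p pics
cat > h.py <<'E'
from rig import env
import cv2,numpy as np
def snap(n,f):
    im=env.get_image(n); cv2.imwrite('pics/'+f,im[:,:,::-1]); return im
E
python3 - <<'E'
from h import *
for n in ('side','top'):
    snap(n,n+'0.png'); m=env.camera_model(n); print(n,np.round(m['camera_matrix'],1).tolist(),np.round(m['R'],4).tolist(),np.round(m['t'],4).tolist(), (-m['R'].T@m['t']).round(3))
    im=cv2.imread(f'pics/{n}0.png'); cv2.imwrite(f'pics/{n}0b.png',cv2.resize(im,(800,600),interpolation=cv2.INTER_CUBIC))
o=env.observe(); print(o)
E
```

```text
side [[434.3, 0.0, 260.8], [0.0, 434.3, 192.1], [0.0, 0.0, 1.0]] [[-0.9843, -0.1752, -0.0198], [-0.0495, 0.3823, -0.9227], [0.1692, -0.9073, -0.385]] [0.5851, 0.1221, 1.2537] [0.37  1.193 0.607]
top [[359.1, 0.0, 251.1], [0.0, 359.1, 185.7], [0.0, 0.0, 1.0]] [[-0.0055, -1.0, -0.007], [-0.9948, 0.0062, -0.1013], [0.1013, 0.0064, -0.9948]] [0.0543, 0.5867, 1.0322] [0.479 0.044 1.087]
{'time_s': 0.1, 'q': array([-8.35546127e+01,  2.18378548e+01,  7.43775722e+01, -2.10222725e-03,
        8.38602744e+01, -1.23368202e+01]), 'qvel': array([-0.01174535, -0.01446496, -0.17160009,  0.06696077, -0.02254333,
       -0.04936626]), 'joint_efforts': array([ 2.62169495e-03, -4.49222660e+01, -2.31658977e+01, -2.64332812e-04,
        3.63072286e-03, -1.28898688e-05]), 'position': array([ 0.17703371, -0.52045383,  0.23078345]), 'tool_rot': array([[-9.46748042e-01, -1.84566762e-04,  3.21975328e-01],
       [-3.21975286e-01,  1.30879140e-03, -9.46747169e-01],
       [-2.46660482e-04, -9.99999126e-01, -1.29852163e-03]]), 'ft_force': array([-0.30968806, -0.45290498, -0.53963677]), 'wrist_torque': array([-0.00223762, -0.04921918, -0.05772372]), 'grip_width': 0.08531396032381335}
```

View pics/top0b.png

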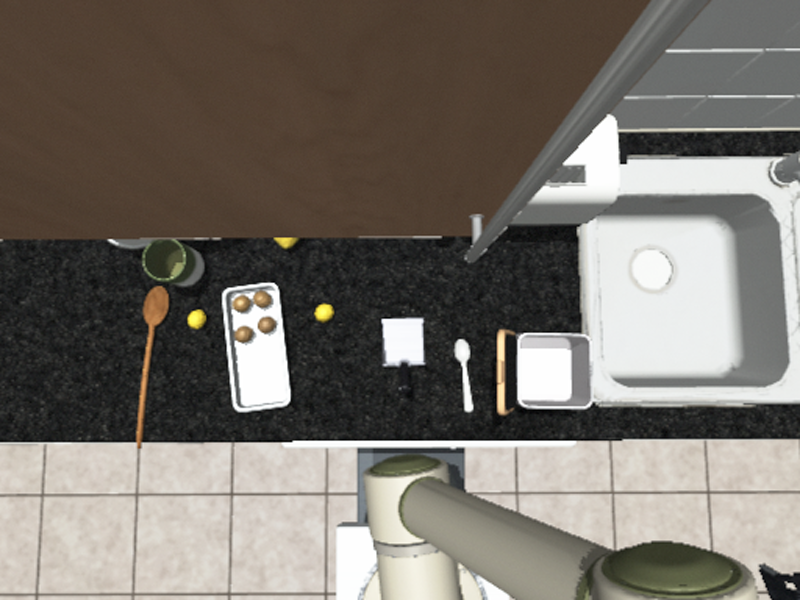

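View pics/side0b.png

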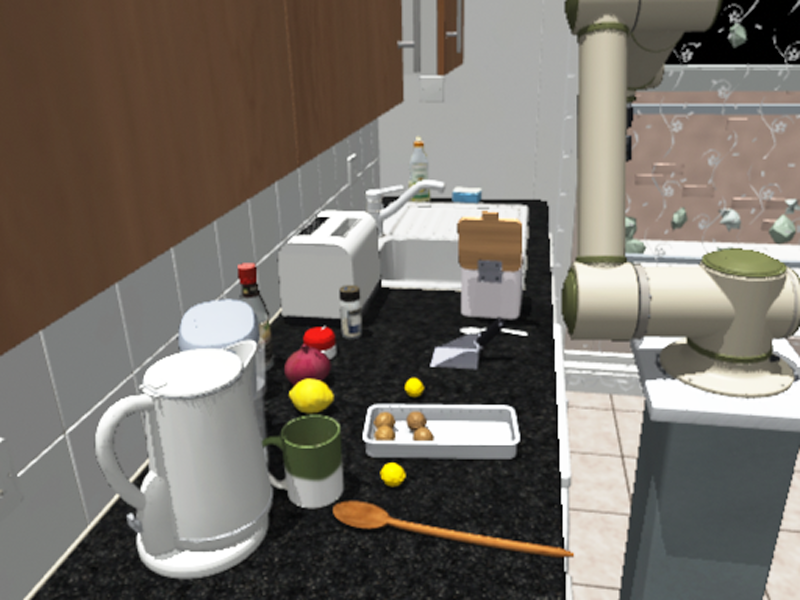

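Top view (800×600 scaling): the tin is at about (257,347). The four brown walnuts are at (241,303), (262,299), (244,334) and (266,325). The scoop pan is at (403,342) with its handle at (405,380), and the canister is at (553,371) with its open lid at x≈503. The yellow nuts at (197,319) and (324,312) are not the ones meant. The timer is the red and white thing at side view (320,342), and the spice jar with the black cap is at (350,312).

Run:
```python
import cv2
im=cv2.imread('pics/top0.png')
c=im[175:270,130:200]; cv2.imwrite('pics/c1.png',cv2.resize(c,None,fx=6,fy=6,interpolation=cv2.INTER_CUBIC))
c=im[195:275,235:390]; cv2.imwrite('pics/c2.png',cv2.resize(c,None,fx=5,fy=5,interpolation=cv2.INTER_CUBIC))
im=cv2.imread('pics/side0.png')
c=im[120:300,200:350]; cv2.imwrite('pics/c3.png',cv2.resize(c,None,fx=3.3,fy=3.3,interpolation=cv2.INTER_CUBIC))
```

```text
(no output)
```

View pics/c1.png

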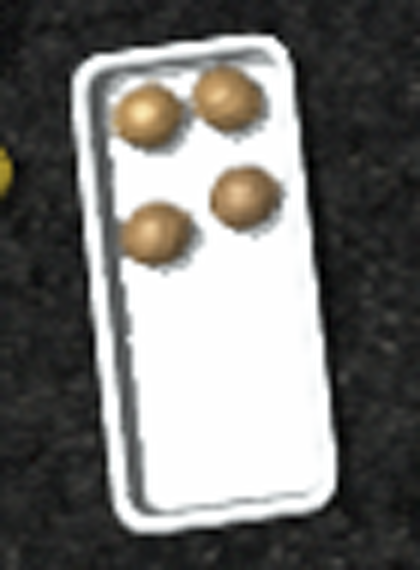

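View pics/c2.png

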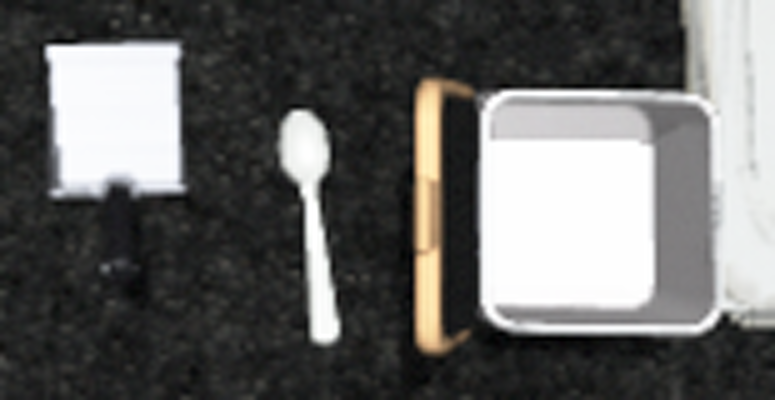

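View pics/c3.png

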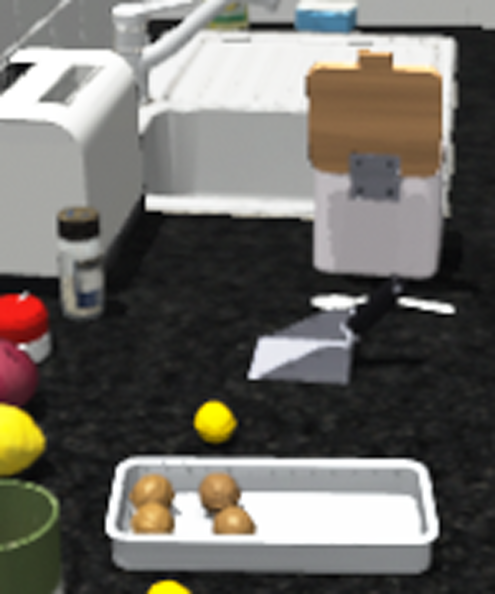

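```bash
cat >> h.py <<'E'
CM={n:env.camera_model(n) for n in('side','top')}
def proj(n,X):
    m=CM[n]; c=np.atleast_2d(X)@m['R'].T+m['t']; p=c@m['camera_matrix'].T; return p[:,:2]/p[:,2:]
def ray(n,uv,z):
    m=CM[n]; d=m['R'].T@np.linalg.inv(m['camera_matrix'])@np.array([uv[0],uv[1],1.]); C=-m['R'].T@m['t']
    return C+d*(z-C[2])/d[2]
E
python3 - <<'E'
from h import *
from scipy.optimize import least_squares
def P(c,s,o,n,z): return np.array([ray(n,(np.array(p)-0)/s+o,zz) for p,zz in zip(c,z)])
r=P([(75,58),(288,38),(333,510),(125,535)],6,(130,175),'top',[.03]*4); print('tin\n',r.round(4),r.mean(0), 'ang',np.degrees(np.arctan2(*( (r[0]+r[1]-r[2]-r[3])[[1,0]]))), np.linalg.norm(r[0]-r[3]),np.linalg.norm(r[0]-r[1]))
r=P([(150,115),(230,98),(157,233),(246,197)],6,(130,175),'top',[.019]*4);print('nuts\n',r.round(4))
r=P([(480,92),(720,95),(718,335),(482,330)],5,(235,195),'top',[.115]*4);print('can\n',r.round(4),r.mean(0))
r=P([(45,44),(181,44),(185,191),(52,193),(120,275)],5,(235,195),'top',[.001,.001,.036,.036,.085]);print('scoop\n',r.round(4))
r=P([(428,78),(428,352)],5,(235,195),'top',[.24]*2);print('lid',r.round(3))
# side: scoop lip & jar etc
r=P([(248,378),(258,337)],3.3,(200,120),'side',[.001]*2);print('side lip L,R',r.round(4))
r=P([(118,568),(428,568)],3.3,(200,120),'side',[.0]*2);print('side tin left bottom edge',r.round(4))
r=P([(80,315),(25,360)],3.3,(200,120),'side',[.0]*2);print('jar timer',r.round(4))
E
```

```text
tin
 [[0.5922 0.3727 0.03  ]
 [0.6015 0.2675 0.03  ]
 [0.3717 0.2422 0.03  ]
 [0.3603 0.3427 0.03  ]] [0.48143007 0.30627295 0.03      ] ang 6.83086869672675 0.2338358072683504 0.10565404731888967
nuts
 [[0.5646 0.338  0.019 ]
 [0.5729 0.2983 0.019 ]
 [0.506  0.3333 0.019 ]
 [0.5236 0.2895 0.019 ]]
can
 [[ 0.5021 -0.1646  0.115 ]
 [ 0.4998 -0.2935  0.115 ]
 [ 0.3727 -0.2872  0.115 ]
 [ 0.3759 -0.1621  0.115 ]] [ 0.43761914 -0.2268772   0.115     ]
scoop
 [[ 0.5352  0.0727  0.001 ]
 [ 0.5347 -0.0095  0.001 ]
 [ 0.4477 -0.0091  0.036 ]
 [ 0.4469  0.068   0.036 ]
 [ 0.4035  0.0297  0.085 ]]
lid [[ 0.506 -0.114  0.24 ]
 [ 0.379 -0.11   0.24 ]]
side lip L,R [[ 0.5379  0.0782  0.001 ]
 [ 0.5403 -0.0033  0.001 ]]
side tin left bottom edge [[0.5883 0.3698 0.    ]
 [0.3716 0.3374 0.    ]]
jar timer [[ 0.7196 -0.029   0.    ]
 [ 0.7459  0.0704  0.    ]]
```

Emit:
servo_tool:
  rows: [1,0.02,0.02,0.035,0,0,-6,1,0.02,0.02,0.035,0,0,-6,1,0.02,0.03,0.035,0,0,-6,1,0.02,0.036,0,0,-5,0,1,0.02,0.036,0,0,-5,0,1,0.02,0.036,0,0,-5,0,1,0.02,0.036,0,0,-5,0,1,0.02,0.036,0,0,-5,0,1,0.02,0.036,0,0,-5,0,1,0.02,0.036,0,0,-5,0]
  force: 100

```text
time_s: 0.93
position: [0.3711, -0.2051, 0.3252]
tool_rot: [[-0.817, 0.577, 0.01], [-0.012, -0.0, -1.0], [-0.577, -0.817, 0.007]]
ft_force: [1.0, -0.1, -0.1]
grip_width: 0.0855
```

Run:
```python
from h import *
o=env.observe(); print(o['time_s'],o['q'].round(2),o['position'].round(4),o['tool_rot'].round(3).tolist())
im=cv2.imread('pics/top0.png')
roi=im[175:270,130:200].astype(int)
from scipy.optimize import least_squares
m=CM['top']
# tin: bright pixels outer hull -> points on z=.03
g=roi.min(2); mask=(g>110).astype(np.uint8)
cs,_=cv2.findContours(mask,cv2.RETR_EXTERNAL,cv2.CHAIN_APPROX_NONE); c=max(cs,key=cv2.contourArea).reshape(-1,2)
pts=np.array([ray('top',p+np.array([130,175]),.028)[:2] for p in c],np.float32)
print(cv2.minAreaRect(pts)); 
# fit rectangle side lines
def sd(p):
    cx,cy,a,hx,hy=p; d=pts-[cx,cy]; u=np.cos(a)*d[:,0]+np.sin(a)*d[:,1]; v=-np.sin(a)*d[:,0]+np.cos(a)*d[:,1]
    qx,qy=abs(u)-hx+.015,abs(v)-hy+.015
    return np.hypot(np.maximum(qx,0),np.maximum(qy,0))+np.minimum(np.maximum(qx,qy),0)-.015
s=least_squares(sd,[.48,.306,.11,.117,.054],loss='soft_l1',f_scale=.002); print(s.x, np.degrees(s.x[2]),abs(s.fun).mean())
```

```text
0.9333 [-65.5   -6.82 100.92  33.35  72.69  17.38] [ 0.3711 -0.2051  0.3252] [[-0.817, 0.577, 0.01], [-0.012, -0.0, -1.0], [-0.577, -0.817, 0.007]]
((0.483612596988678, 0.30925458669662476), (0.23617348074913025, 0.11042334884405136), 7.161890983581543)
[0.4835635  0.30933758 0.12560249 0.11650356 0.05370078] 7.196492588754295 0.0007148770813369885
```

Emit:
servo_tool:
  rows: [1,0,0.04,0,0,0,0,1,0,0.04,0,0,0,0,1,0,0.04,0,0,0,0,1,0,0.04,0,0,0,0,1,0,0.04,-0.02,0,0,0,1,0,0.031,-0.039,0,0,0,1,0,0,-0.04,0,0,0,1,0.001,0,-0.04,0,0,0,1,0.003,0,-0.04,0,0,0,1,0,0,-0.034,0,0,0]

```text
time_s: 1.77
position: [0.3756, 0.0164, 0.1401]
tool_rot: [[-0.817, 0.576, 0.019], [-0.015, 0.011, -1.0], [-0.576, -0.817, 0.0]]
ft_force: [0.3, 1.0, 0.3]
grip_width: 0.0851
```

Emit:
servo_tool:
  rows: [1,0,0,0,0,0,0,1,0,0,0,0,0,0]

```text
time_s: 1.93
position: [0.3773, 0.0159, 0.1429]
tool_rot: [[-0.815, 0.579, 0.019], [-0.014, 0.012, -1.0], [-0.579, -0.815, -0.002]]
ft_force: [0.2, -0.6, 0.7]
grip_width: 0.0854
```

Run:
```python
from h import *
o=env.observe(); print(o['time_s'],o['q'].round(2),o['position'].round(4))
im=snap('top','top1.png')
c=im[180:290,210:330,::-1]; cv2.imwrite('pics/c4.png',cv2.resize(c,None,fx=5,fy=5,interpolation=cv2.INTER_CUBIC))
im=snap('side','side1.png')
c=im[130:290,230:400,::-1]; cv2.imwrite('pics/c5.png',cv2.resize(c,None,fx=4,fy=4,interpolation=cv2.INTER_CUBIC))
```

```text
1.9333 [-27.75   1.   131.92  48.03  22.15  20.05] [0.3773 0.0159 0.1429]
```

View pics/c4.png

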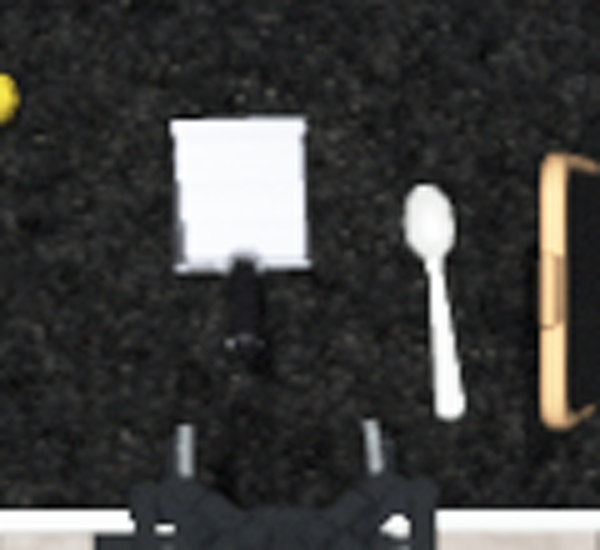

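View pics/c5.png

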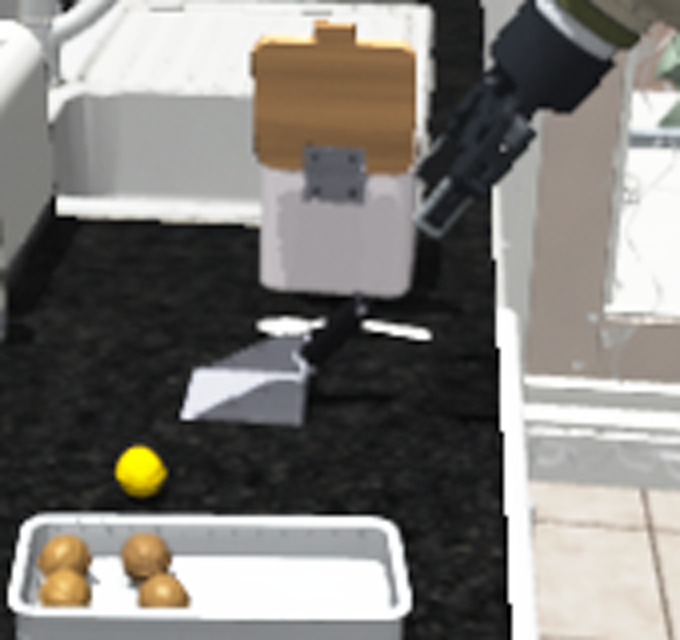

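```bash
cat > kin.py <<'E'
import numpy as np
from scipy.optimize import least_squares
from scipy.spatial.transform import Rotation as R
D=[([-83.5546,21.83785,74.37757,-.0021,83.86027,-12.3368],[.17703371,-.52045383,.23078345],[[-.946748,-.000185,.321975],[-.321975,.001309,-.946747],[-.000247,-1,-.001299]]),
([-65.5,-6.82,100.92,33.35,72.69,17.38],[.3711,-.2051,.3252],[[-0.817,0.577,0.01],[-0.012,0,-1.0],[-0.577,-0.817,0.007]]),
([-27.75,1.,131.92,48.03,22.15,20.05],[.3773,.0159,.1429],[[-.815,.579,.019],[-.014,.012,-1],[-.579,-.815,-.002]])]
def rot(q): return R.from_euler('ZYZYZ',[q[0],q[1]+q[2],q[3],q[4],q[5]],degrees=True).as_matrix() if 0 else (R.from_euler('Z',q[0],degrees=True)*R.from_euler('Y',q[1]+q[2],degrees=True)*R.from_euler('Z',q[3],degrees=True)*R.from_euler('Y',q[4],degrees=True)*R.from_euler('Z',q[5],degrees=True)).as_matrix()
def fk(q,p):
    a1,b,d1,L2,L4,d6,a3=p; s,c=np.sin,np.cos; A=np.radians(q[1]);B=np.radians(q[1]+q[2])
    w=R.from_euler('Z',q[0],degrees=True).apply([a1+L2*s(A)+L4*s(B)+a3*c(B),b,d1+L2*c(A)+L4*c(B)-a3*s(B)])
    return w+d6*rot(q)[:,2],rot(q)
def fit():
    f=lambda p: np.concatenate([fk(q,p)[0]-x for q,x,_ in D]+[[1e-3*(p[6]),1e-3*p[0]]])
    return least_squares(f,[0,.117,.3,.4,.35,.25,0])
if __name__=='__main__':
    for q,x,T in D: print((rot(q).T@np.array(T)).round(2).tolist())
    s=fit(); print(s.x.round(4),np.abs(s.fun).max())
E
python3 kin.py
```

```text
[[0.0, 0.0, -1.0], [-1.0, -0.0, -0.0], [0.0, 1.0, 0.0]]
[[0.0, 0.0, -1.0], [-1.0, -0.0, -0.0], [-0.0, 1.0, 0.0]]
[[0.0, -0.0, -1.0], [-1.0, 0.0, 0.0], [0.0, 1.0, 0.0]]
[2.000e-04 1.175e-01 1.302e-01 5.370e-01 3.507e-01 2.574e-01 1.031e-01] 0.00010314954589806317
```

```bash
cat >> kin.py <<'E'
Cst=np.array([[0,0,-1.],[-1,0,0],[0,1,0]])
LO=np.array([-178.18,-50.72,12.68,-81.47,9.98,-165.26]);HI=np.array([178.18,133.34,142.11,261.47,163.14,165.26])
PP=fit().x
def ik(pos,T,q0):
    best=None
    def f(q):
        x,r=fk(q,PP); return np.concatenate([(x-pos)*10,((r@Cst)-T).ravel()])
    for k in range(6):
        qi=np.array(q0)+(np.random.RandomState(k).randn(6)*30 if k else 0); qi=np.clip(qi,LO+1,HI-1)
        s=least_squares(f,qi,bounds=(LO,HI))
        if s.cost<1e-6: return s.x
        if best is None or s.cost<best.cost: best=s
    return best.x,'FAIL',best.cost
def Tool(yaw,lean): # jaw axis z = -y_s ; lean forward
    base=np.array([[-1,0,0],[0,0,-1],[0,-1,0]],float)  # cols x=(-1,0,0), y=(0,0,-1), z=(0,-1,0)
    return R.from_euler('Z',yaw,degrees=True).as_matrix()@R.from_euler('Y',-lean,degrees=True).as_matrix()@base
def scoop_pose(lip,yaw,pitch,lean,up=.008):
    # lip point world, yaw deg, pitch>0 = lip down; returns TCP pos, rot
    Rs=R.from_euler('Z',yaw,degrees=True).as_matrix()@R.from_euler('Y',pitch,degrees=True).as_matrix()
    l=np.radians(lean)
    t=np.array([-.110,0,.0585])+up*np.array([-.643,0,.766])+.019*np.array([np.sin(l),0,-np.cos(l)])
    return np.array(lip)+Rs@t, R.from_euler('Z',yaw,degrees=True).as_matrix()@R.from_euler('Y',pitch-lean,degrees=True).as_matrix()@np.array([[-1,0,0],[0,0,-1],[0,-1,0]],float)
E
python3 - <<'E'
from kin import *
q0=D[2][0]
c,s=np.cos(np.radians(7.2)),np.sin(np.radians(7.2))
tin=lambda x,y,z:[.4836+c*x-s*y,.3093+s*x+c*y,z]
for lean in (35,20,10):
    print('lean',lean)
    for n,a in [('grasp',([.5365,.033,0],1,0)),('above tin',(tin(0,0,.08),7.2,0)),('start',(tin(0,0,.004),7.2,0)),('end',(tin(105,0,.004),7.2,0)) if 0 else ('end',(tin(.105,0,.004),7.2,0)),('endtilt',(tin(.1,0,.05),7.2,-20)),
      ('can0',([.47,-.226,.2],0,-15)),('can60',([.46,-.226,.13],0,60)),('can75',([.46,-.226,.13],0,75)),('can75 yaw-60',([.46,-.226,.13],-60,75)),('can60 yaw-30',([.46,-.235,.13],-30,70))]:
        p,T=scoop_pose(*a,lean); r=ik(p,T,q0); 
        print(n,p.round(3), r if isinstance(r,tuple) else r.round(0))
        if not isinstance(r,tuple): q0=r
E
```

```text
lean 35
grasp [0.432 0.031 0.049] [-19.  24. 133. 131.  15. -58.]
above tin [0.38  0.296 0.129] [ 31.  16. 115. -40.  21. 148.]
start [0.38  0.296 0.053] (array([ 29.75445025,  24.83585441, 118.31350099, -56.99369677,
        13.22598896, 165.26      ]), 'FAIL', np.float64(0.004455716252399145))
end [0.484 0.309 0.053] [ 25.  30. 108. -51.  13. 156.]
endtilt [0.469 0.307 0.06 ] (array([ 25.19209992,  28.02794518, 110.50371395, -63.4111972 ,
        10.01777894, 165.26      ]), 'FAIL', np.float64(0.09723568518998786))
can0 [ 0.357 -0.226  0.22 ] [-80.   2. 122.  59.  62. -22.]
can60 [ 0.45  -0.226  0.245] [-33.  28.  66. -14. 107.  55.]
can75 [ 0.48  -0.226  0.243] [-29.  38.  54. -22. 122.  55.]
can75 yaw-60 [ 0.47  -0.244  0.243] [-45.  37.  56.  12. 125. 108.]
can60 yaw-30 [ 0.469 -0.24   0.245] [-38.  36.  55.  -5. 124.  81.]
lean 20
grasp [0.428 0.031 0.047] [-15.  21. 122.  18.  18.  58.]
above tin [0.376 0.296 0.127] [ 28.  16. 107. -11.  39. 118.]
start [0.376 0.296 0.051] [ 28.  25. 112. -16.  25. 124.]
end [0.48  0.309 0.051] [ 23.  30.  99. -10.  32. 114.]
endtilt [0.466 0.
[... 391 characters left out ...]
. 138. 111.]
can60 yaw-30 [ 0.466 -0.238  0.248] [-37.  42.  49.  -8. 138.  79.]
lean 10
grasp [0.425 0.031 0.046] [-13.  22. 115.   5.  33.  72.]
above tin [0.373 0.295 0.126] [ 26.  18. 101.  -4.  51. 111.]
start [0.373 0.295 0.05 ] [ 26.  25. 107.  -5.  39. 112.]
end [0.477 0.308 0.05 ] [ 22.  32.  93.  -4.  46. 107.]
endtilt [0.463 0.307 0.055] [ 26.  29. 107. -31.  18. 136.]
can0 [ 0.35  -0.226  0.215] [-64.   2. 109.  26.  61.  15.]
can60 [ 0.444 -0.226  0.25 ] [-29.  38.  58. -28. 127.  52.]
can75 [ 0.475 -0.226  0.25 ] [-27.  47.  48. -39. 140.  46.]
can75 yaw-60 [ 0.468 -0.239  0.25 ] [-46.  46.  51.  22. 145. 115.]
can60 yaw-30 [ 0.464 -0.237  0.251] [-37.  46.  46. -11. 146.  77.]
```

Emit:
servo_tool:
  rows: [1,0.007,0.004,-0.002,0,5,0,1,0.007,0.004,-0.003,0,5,0,1,0.007,0.004,-0.004,0,5,0,1,0.007,0.004,-0.004,0,5,0,1,0.006,0,-0.004,0,5,0,1,0,0,0,0,0,0,1,0,0,0,0,0,0]

```text
time_s: 2.62
position: [0.4054, 0.0303, 0.13]
tool_rot: [[-0.96, 0.278, 0.025], [-0.019, 0.026, -0.999], [-0.278, -0.96, -0.02]]
ft_force: [-0.7, 0.0, -0.3]
grip_width: 0.085
```

Run:
```python
from h import *
o=env.observe(); print(o['time_s'],o['q'].round(2),o['position'].round(4))
from kin import fk,PP; print(fk(o['q'],PP)[0].round(4))
im=snap('top','top2.png')
c=im[180:290,210:330,::-1]; cv2.imwrite('pics/c6.png',cv2.resize(c,None,fx=5,fy=5,interpolation=cv2.INTER_CUBIC))
```

```text
2.6167 [-16.51   8.85 115.64   9.15  40.79  66.05] [0.4054 0.0303 0.13  ]
[0.4054 0.0303 0.13  ]
```

View pics/c6.png

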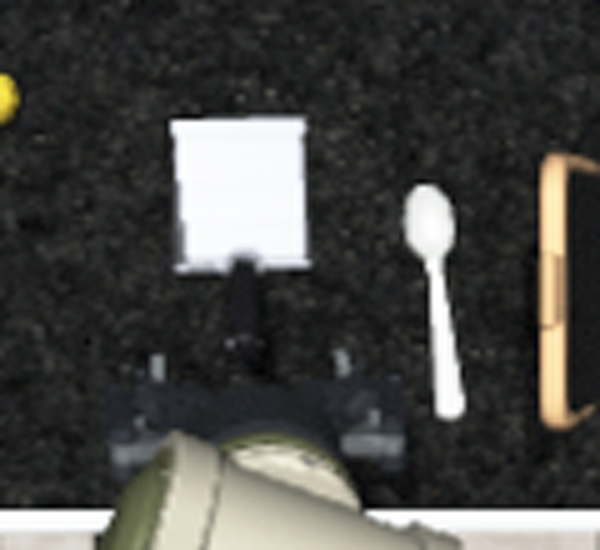

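```bash
cat > dl.py <<'E'
from h import *; from kin import *
def delta(p,T):
    o=env.observe(); d=np.array(p)-o['position']; rv=np.degrees(R.from_matrix(T@o['tool_rot'].T).as_rotvec())
    print('t',round(o['time_s'],2),'d',d.round(4),'rv',rv.round(2),'q',o['q'].round(0),'w',round(o['grip_width'],4)); return d,rv
E
python3 - <<'E'
from dl import *
delta([.425,.032,.046],Tool(1,10))
E
```

```text
t 2.67 d [ 0.0206  0.0015 -0.0835] rv [-1.31  6.07 -0.36] q [-17.   9. 116.   9.  41.  66.] w 0.0851
```

Emit:
servo_tool:
  rows: [1,0.005,0.001,-0.014,-0.6,3,-0.2,1,0.004,0.0005,-0.014,-0.7,3,-0.2,1,0.003,0,-0.014,0,0,0,1,0.003,0,-0.014,0,0,0,1,0.003,0,-0.014,0,0,0,1,0.002,0,-0.013,0,0,0,1,0,0,0,0,0,0,1,0,0,0,0,0,0]

```text
time_s: 3.33
position: [0.4238, 0.0319, 0.0461]
tool_rot: [[-0.985, 0.172, 0.016], [-0.015, 0.004, -1.0], [-0.172, -0.985, -0.001]]
ft_force: [-0.8, 0.9, -0.2]
grip_width: 0.085
```

Run:
```python
from dl import *
delta([.425,.032,.046],Tool(1,10))
im=snap('side','side2.png')
c=im[150:290,230:370,::-1]; cv2.imwrite('pics/c7.png',cv2.resize(c,None,fx=4,fy=4,interpolation=cv2.INTER_CUBIC))
```

```text
t 3.33 d [ 0.0012  0.0001 -0.0001] rv [-0.07 -0.09  0.09] q [-13.  22. 116.   5.  33.  72.] w 0.085
```

View pics/c7.png

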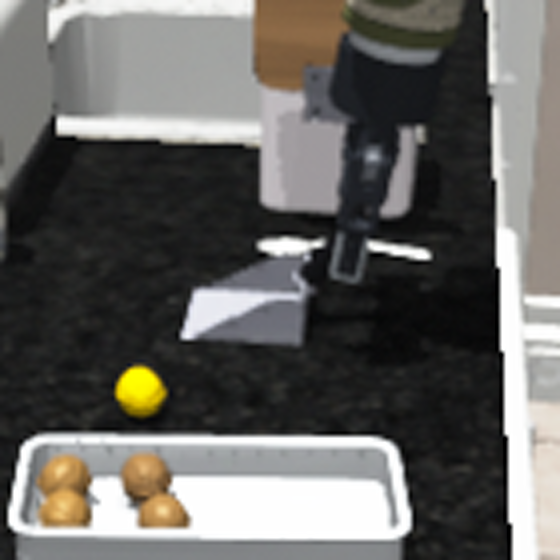

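The open fingers straddle the handle (crop 345,250), so I'm closing the grip.

Emit:
servo_tool:
  rows: [0,0,0,0,0,0,0,0,0,0,0,0,0,0,0,0,0,0,0,0,0,0,0,0,0,0,0,0,0,0,0,0,0,0,0,0,0,0,0,0,0,0]
  force: 100

```text
time_s: 3.88
position: [0.4247, 0.0321, 0.046]
tool_rot: [[-0.985, 0.173, 0.017], [-0.016, 0.004, -1.0], [-0.173, -0.985, -0.001]]
ft_force: [-4.5, -2.0, 12.0]
grip_width: 0.015
```

Emit:
servo_tool:
  rows: [0,0,0,0,0,0,0,0,0,0,0,0,0,0,0,0,0,0.02,0,0,0,0,0,0,0.02,0,0,0,0,0,0,0,0,0,0]

```text
time_s: 4.3
position: [0.4259, 0.0319, 0.0882]
tool_rot: [[-0.984, 0.177, 0.017], [-0.017, 0.003, -1.0], [-0.177, -0.984, -0.0]]
ft_force: [1.0, -0.7, -1.5]
grip_width: 0.0148
```

Run:
```python
from dl import *
delta([.425,.032,.046],Tool(1,10))
im=snap('side','side3.png')
c=im[150:290,230:370,::-1]; cv2.imwrite('pics/c8.png',cv2.resize(c,None,fx=4,fy=4,interpolation=cv2.INTER_CUBIC))
im=snap('top','top3.png')
c=im[180:290,210:330,::-1]; cv2.imwrite('pics/c9.png',cv2.resize(c,None,fx=5,fy=5,interpolation=cv2.INTER_CUBIC))
```

```text
t 4.3 d [-0.0009  0.0001 -0.0422] rv [-0.01  0.18  0.03] q [-13.  17. 112.   4.  41.  73.] w 0.0148
```

View pics/c8.png

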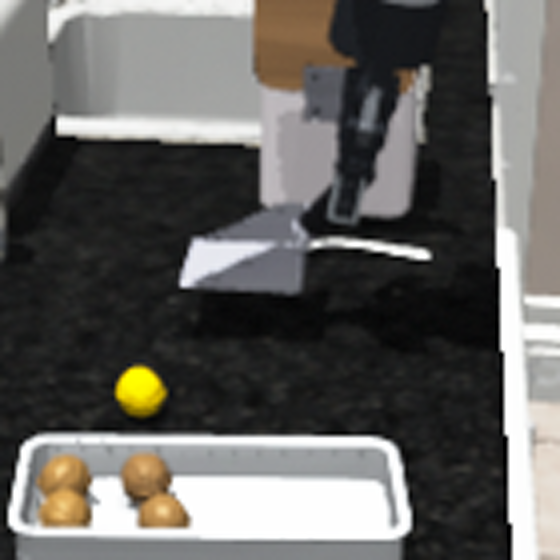

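View pics/c9.png

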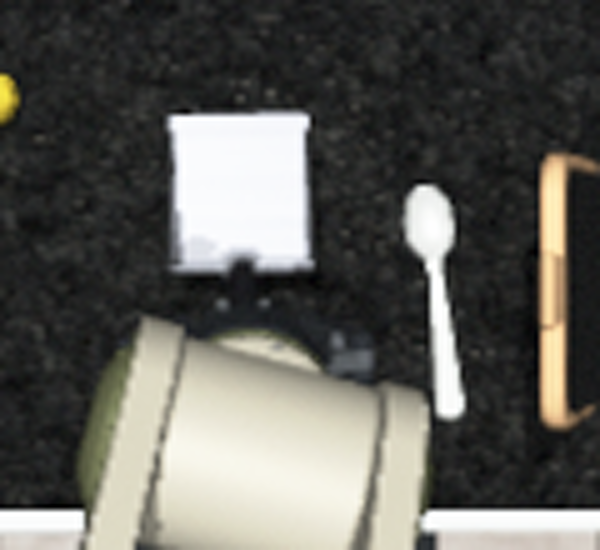

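Both views show the scoop held level and off the worktop.

Run:
```python
from h import *
from scipy.optimize import least_squares
px=lambda p,s,o:(np.array(p)+.5)/s-.5+o
tL,tR=px((168,115),5,(210,180)),px((310,115),5,(210,180))
sL,sR=px((180,288),4,(230,150)),px((192,239),4,(230,150))
for t,s in((tL,sL),(tR,sR)):
    r=least_squares(lambda X:np.concatenate([proj('top',X)[0]-t,proj('side',X)[0]-s]),[.53,.03,.04]); print(r.x.round(4),r.fun.round(2))
print('pred lip at z.042', [ray('top',(t),.042).round(4) for t in (tL,tR)])
```

```text
[0.5382 0.0742 0.0412] [-0.07 -0.52  0.52  0.03]
[ 0.5391 -0.0083  0.0422] [-0.13 -1.04  1.11  0.06]
pred lip at z.042 [array([0.5366, 0.074 , 0.042 ]), array([ 0.5361, -0.0087,  0.042 ])]
```

```bash
cat >> dl.py <<'E'
c_,s_=np.cos(np.radians(7.2)),np.sin(np.radians(7.2))
tin=lambda x,y,z:[.4836+c_*x-s_*y,.3093+s_*x+c_*y,z]
def tinlip():
    o=env.observe(); Ts=o['tool_rot']@Tool(0,10).T  # scoop rot
    lip=o['position']+Ts@np.array([.1118,0,-.0459]); d=lip-np.array([.4836,.3093,0])
    e=R.from_matrix(Ts).as_euler('ZYX',degrees=True)
    print('lip tin',(c_*d[0]+s_*d[1]).round(4),(-s_*d[0]+c_*d[1]).round(4),lip[2].round(4),'yaw/pitch/roll',e.round(2),'F',o['ft_force'].round(1))
E
python3 - <<'E'
from dl import *
p,T=scoop_pose(tin(-.010,0,.085),7.2,0,10); print(p)
delta(p,T); tinlip()
E
```

```text
[0.3627161  0.29402881 0.13091665]
t 4.4 d [-0.0619  0.2619  0.0452] rv [-0.05 -0.03  6.23] q [-13.  17. 113.   4.  41.  73.] w 0.0148
lip tin 0.0179 -0.2797 0.0398 yaw/pitch/roll [0.97 0.03 0.06] F [-1.   0.3 -2.8]
```

Emit:
servo_tool:
  rows: [0,-0.006,0.01,0.015,0,0,0.6,0,-0.006,0.02,0.015,0,0,0.6,0,-0.006,0.03,0.015,0,0,0.6,0,-0.006,0.033,0,0,0,0.6,0,-0.006,0.033,0,0,0,0.6,0,-0.006,0.033,0,0,0,0.6,0,-0.006,0.033,0,0,0,0.6,0,-0.006,0.03,0,0,0,0.6,0,-0.006,0.025,0,0,0,0.6,0,-0.008,0.015,0,0,0,0.8]

```text
time_s: 5.23
position: [0.3618, 0.2962, 0.1292]
tool_rot: [[-0.977, 0.169, 0.127], [-0.125, 0.023, -0.992], [-0.17, -0.985, -0.001]]
ft_force: [-0.4, -0.4, -1.2]
grip_width: 0.0145
```

Emit:
servo_tool:
  rows: [0,0,0,0,0,0,0,0,0,0,0,0,0,0,0,0,0,0,0,0,0]

```text
time_s: 5.48
position: [0.3625, 0.2935, 0.1299]
tool_rot: [[-0.978, 0.169, 0.124], [-0.122, 0.022, -0.992], [-0.171, -0.985, -0.001]]
ft_force: [0.1, -0.5, 0.2]
grip_width: 0.015
```

Run:
```python
from dl import *
im=snap('top','top4.png')
c=im[165:275,100:220,::-1]; cv2.imwrite('pics/c10.png',cv2.resize(c,None,fx=5,fy=5,interpolation=cv2.INTER_CUBIC))
p,T=scoop_pose(tin(-.010,0,.02),7.2,0,10); print(p)
delta(p,T); tinlip()
```

```text
[0.3627161  0.29402881 0.06591665]
t 5.53 d [-0.      0.0007 -0.0642] rv [-0.02 -0.15  0.11] q [ 26.  17. 102.  -4.  52. 111.] w 0.0148
lip tin -0.0102 -0.0009 0.0839 yaw/pitch/roll [7.09 0.15 0.04] F [-0.8  0.4  0.2]
```

View pics/c10.png

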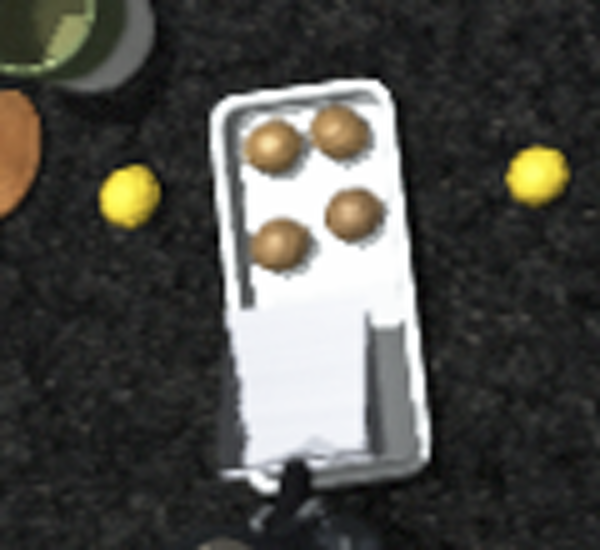

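Run:
```python
from dl import *
px=lambda p,s,o:(np.array(p)+.5)/s-.5+o
for p in((230,313),(367,300),(243,467),(368,453)):
    r=ray('top',px(p,5,(100,165)),.084 if p[1]<400 else .12); d=r-np.array([.4836,.3093,0]); print(p,r.round(4),(c_*d[0]+s_*d[1]).round(4),(-s_*d[0]+c_*d[1]).round(4))
```

```text
(230, 313) [0.4675 0.3443 0.084 ] -0.0116 0.0367
(367, 300) [0.4743 0.2681 0.084 ] -0.0144 -0.0397
(243, 467) [0.3866 0.3246 0.12  ] -0.0943 0.0274
(368, 453) [0.3936 0.2582 0.12  ] -0.0957 -0.0394
```

Emit:
servo_tool:
  rows: [0,0,0.001,-0.012,0,0,0,0,0,0,-0.012,0,0,0,0,0,0,-0.012,0,0,0,0,0,0,-0.012,0,0,0,0,0,0,-0.012,0,0,0,0,0,0,-0.01,0,0,0,0,0,0,-0.006,0,0,0,0,0,0,-0.003,0,0,0,0,0,0,0,0,0,0,0,0,0,0,0,0,0]

```text
time_s: 6.37
position: [0.363, 0.2949, 0.052]
tool_rot: [[-0.977, 0.171, 0.124], [-0.122, 0.023, -0.992], [-0.173, -0.985, -0.001]]
ft_force: [-0.7, 0.4, 0.2]
grip_width: 0.0155
```

Run:
```python
from dl import *
tinlip()
p,T=scoop_pose(tin(-.010,0,.0035),7.2,0.7,10); delta(p,T)
```

```text
lip tin -0.0097 0.0008 0.006 yaw/pitch/roll [7.13 0.06 0.07] F [-0.7  0.4  0.2]
t 6.37 d [ 0.0003 -0.0008 -0.0012] rv [-0.15  0.62  0.07] q [ 26.  25. 108.  -5.  38. 113.] w 0.0155
```

Emit:
servo_tool:
  rows: [0,0,-0.001,-0.0013,0,0.6,0,0,0,0,0,0,0,0,0,0.006,0.0008,0,0,0,0,0,0.006,0.0008,0,0,0,0,0,0.006,0.0008,0,0,0,0,0,0.006,0.0008,0,0,0,0,0,0.006,0.0008,0,0,0,0,0,0.006,0.0008,0,0,0,0,0,0.006,0.0008,0,0,0,0,0,0.006,0.0008,0,0,0,0]

```text
time_s: 7.2
position: [0.4112, 0.3006, 0.0504]
tool_rot: [[-0.979, 0.16, 0.125], [-0.122, 0.023, -0.992], [-0.162, -0.987, -0.002]]
ft_force: [0.6, 0.4, -1.8]
grip_width: 0.0146
```

Run:
```python
from dl import *
tinlip()
im=snap('top','top5.png')
c=im[165:275,100:220,::-1]; cv2.imwrite('pics/c11.png',cv2.resize(c,None,fx=5,fy=5,interpolation=cv2.INTER_CUBIC))
```

```text
lip tin 0.0384 0.0004 0.0032 yaw/pitch/roll [7.16 0.68 0.14] F [ 0.6  0.4 -1.8]
```

View pics/c11.png

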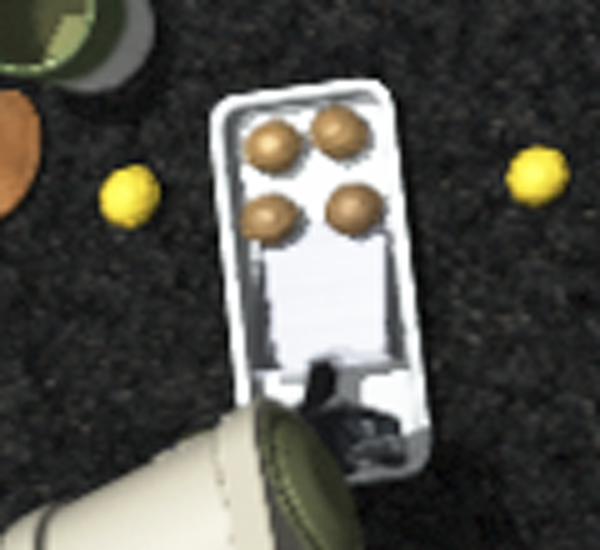

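Emit:
servo_tool:
  rows: [0,0.005,0.0016,0,0,0,0,0,0.005,0.0016,0,0,0,0,0,0.005,0.0006,0,0,0,0,0,0.005,0.0006,0,0,0,0,0,0.005,0.0006,0,0,0,0,0,0.005,0.0006,0,0,0,0,0,0.005,0.0006,0,0,0,0,0,0.005,0.0006,0,0,0,0]

```text
time_s: 7.92
position: [0.4511, 0.3074, 0.0504]
tool_rot: [[-0.979, 0.16, 0.125], [-0.123, 0.023, -0.992], [-0.162, -0.987, -0.002]]
ft_force: [-1.4, -0.7, -0.7]
grip_width: 0.0148
```

Run:
```python
from dl import *
tinlip()
im=snap('top','top6.png')
c=im[165:275,100:220,::-1]; cv2.imwrite('pics/c12.png',cv2.resize(c,None,fx=5,fy=5,interpolation=cv2.INTER_CUBIC))
```

```text
lip tin 0.0788 0.0022 0.0032 yaw/pitch/roll [7.16 0.68 0.14] F [-1.4 -0.7 -0.7]
```

View pics/c12.png

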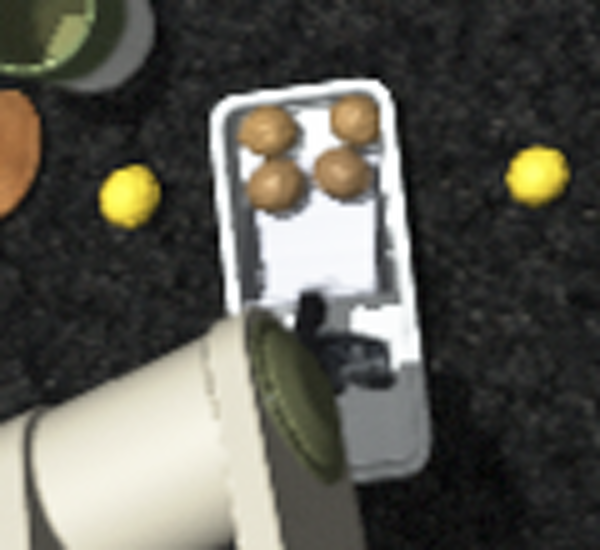

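Emit:
servo_tool:
  rows: [0,0.0045,-0.0005,0,0,0,0,0,0.0045,-0.0005,0,0,0,0,0,0.0045,0.0006,0,0,0,0,0,0.004,0.0005,0,0,0,0,0,0.004,0.0005,0,0,0,0,0,0.003,0.0004,0,0,0,0,0,0,0,0,0,0,0]

```text
time_s: 8.55
position: [0.4748, 0.3083, 0.0504]
tool_rot: [[-0.979, 0.159, 0.125], [-0.123, 0.022, -0.992], [-0.161, -0.987, -0.002]]
ft_force: [-3.9, 0.3, 1.2]
grip_width: 0.0148
```

Run:
```python
from dl import *
tinlip()
im=snap('top','top7.png')
c=im[165:275,100:220,::-1]; cv2.imwrite('pics/c13.png',cv2.resize(c,None,fx=5,fy=5,interpolation=cv2.INTER_CUBIC))
```

```text
lip tin 0.1023 0.0002 0.0031 yaw/pitch/roll [7.18 0.76 0.13] F [-3.9  0.3  1.2]
```

View pics/c13.png

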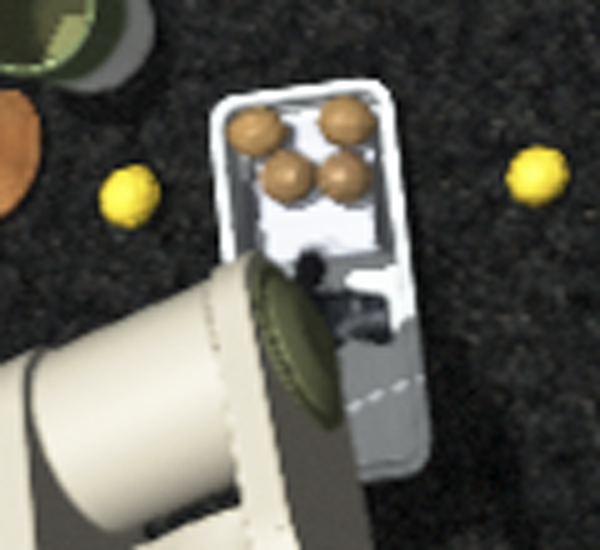

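Run:
```python
from dl import *
px=lambda p,s,o:(np.array(p)+.5)/s-.5+o
for p in((256,132),(347,122),(287,177),(345,176)):
    r=ray('top',px(p,5,(100,165)),.021); d=r-np.array([.4836,.3093,0]); print((c_*d[0]+s_*d[1]).round(4),(-s_*d[0]+c_*d[1]).round(4))
im=snap('side','side8.png'); c=im[245:300,225:340,::-1]; cv2.imwrite('pics/c14.png',cv2.resize(c,None,fx=6,fy=6,interpolation=cv2.INTER_CUBIC))
```

```text
0.0948 0.0293
0.0936 -0.0253
0.0656 0.0137
0.0617 -0.0206
```

View pics/c14.png

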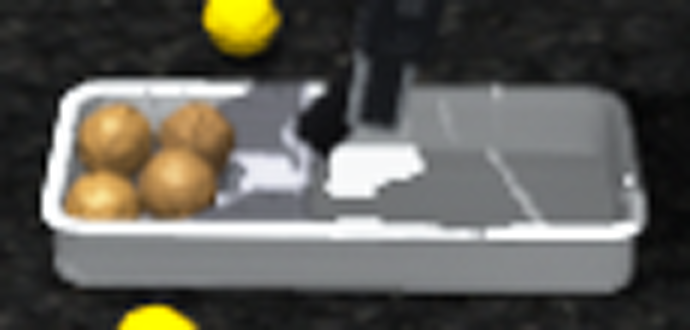

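Emit:
servo_tool:
  rows: [0,0.001,0.001,0,0,0,0,0,0.001,0.0005,0,0,0,0,0,0.0015,0.0002,0,0,0,0,0,0.001,0.0001,0,0,0,0,0,0,0,0,0,0,0]

```text
time_s: 9.07
position: [0.4788, 0.3102, 0.0504]
tool_rot: [[-0.979, 0.159, 0.125], [-0.123, 0.022, -0.992], [-0.16, -0.987, -0.002]]
ft_force: [-6.4, 1.2, 3.0]
grip_width: 0.0149
```

Run:
```python
from dl import *
tinlip()
im=snap('top','top9.png')
c=im[165:275,100:220,::-1]; cv2.imwrite('pics/c15.png',cv2.resize(c,None,fx=5,fy=5,interpolation=cv2.INTER_CUBIC))
def piv(x,y,z,pitch):
    Rs=R.from_euler('ZY',[0,0],degrees=True)
    M=R.from_euler('Z',7.2,degrees=True)*R.from_euler('Y',pitch,degrees=True)
    return M.apply([.088,0,0])+np.array(tin(x,y,z))
for pt,z,x in((-6,.004,.016),(-12,.007,.012),(-16,.012,.008),(-16,.08,.0)):
    p,T=scoop_pose(piv(x,.001,z,pt),7.2,pt,10); print(p.round(4)); delta(p,T); print(ik(p,T,env.observe()['q']))
```

```text
lip tin 0.1065 0.0016 0.003 yaw/pitch/roll [7.2  0.79 0.13] F [-6.4  1.2  3. ]
[0.4711 0.3087 0.0472]
t 9.12 d [-0.0078 -0.0015 -0.0032] rv [ 0.71 -6.73 -0.  ] q [ 22.  32.  92.  -3.  47. 107.] w 0.0149
[ 23.22510522  30.66467098  97.42160953  -7.30995718  36.72922232
 111.30455728]
[0.4628 0.3077 0.047 ]
t 9.12 d [-0.0161 -0.0025 -0.0035] rv [ 1.470e+00 -1.268e+01 -1.000e-02] q [ 22.  32.  92.  -3.  47. 107.] w 0.0149
[ 24.40081419  29.58330684 102.4983716  -13.87973533  27.50345837
 118.3770692 ]
[0.4561 0.3068 0.0496]
t 9.12 d [-0.0228 -0.0034 -0.0008] rv [ 1.970e+00 -1.665e+01 -1.000e-02] q [ 22.  32.  92.  -3.  47. 107.] w 0.0149
[ 25.30084325  28.82588441 105.79490132 -21.42681645  21.88996141
 126.38071662]
[0.4482 0.3058 0.1176]
t 9.12 d [-0.0307 -0.0044  0.0672] rv [ 1.970e+00 -1.665e+01 -1.000e-02] q [ 22.  32.  92.  -3.  47. 107.] w 0.0149
[ 25.63282401  21.37950967 102.55109817 -15.10302756  32.13917162
 119.54841777]
```

View pics/c15.png

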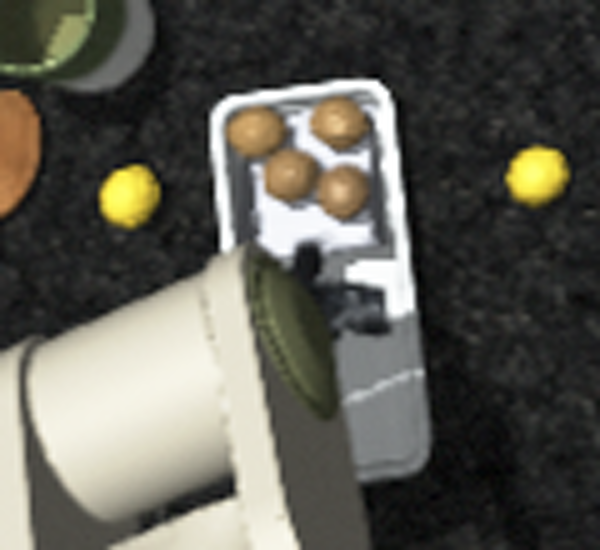

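Emit:
servo_tool:
  rows: [0,-0.002,-0.0004,-0.0008,0.18,-1.7,0,0,-0.002,-0.0004,-0.0008,0.18,-1.7,0,0,-0.002,-0.0004,-0.0008,0.18,-1.7,0,0,-0.002,-0.0004,-0.0006,0.18,-1.7,0,0,-0.002,-0.0003,0,0.19,-1.5,0,0,-0.002,-0.0003,0,0.19,-1.5,0,0,0,0,0,0,0,0]

```text
time_s: 9.7
position: [0.4669, 0.3078, 0.0471]
tool_rot: [[-0.937, 0.326, 0.125], [-0.118, 0.041, -0.992], [-0.328, -0.945, 0.0]]
ft_force: [0.5, -0.2, -1.1]
grip_width: 0.015
```

Run:
```python
from dl import *
tinlip()
im=snap('top','top10.png')
c=im[165:275,100:220,::-1]; cv2.imwrite('pics/c16.png',cv2.resize(c,None,fx=5,fy=5,interpolation=cv2.INTER_CUBIC))
```

```text
lip tin 0.101 0.0006 0.0196 yaw/pitch/roll [ 7.19 -9.18 -0.  ] F [ 0.5 -0.2 -1.1]
```

View pics/c16.png

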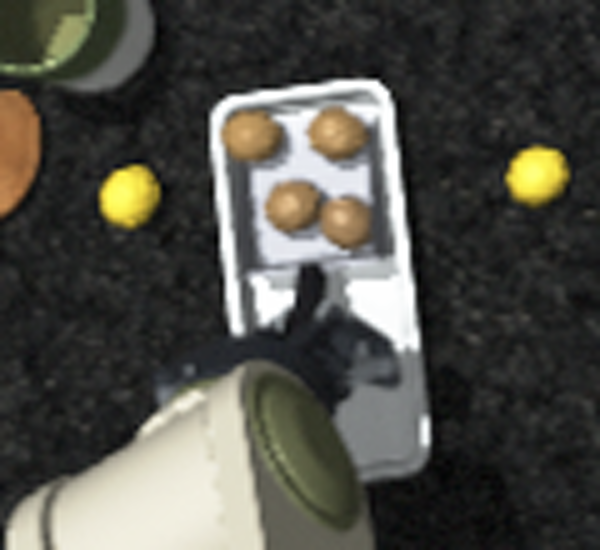

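Run:
```python
from dl import *
tinlip()
im=snap('side','side11.png'); c=im[235:300,225:340,::-1]; cv2.imwrite('pics/c17.png',cv2.resize(c,None,fx=6,fy=6,interpolation=cv2.INTER_CUBIC))
im=snap('top','top11.png')
c=im[175:235,135:185,::-1]; cv2.imwrite('pics/c18.png',cv2.resize(c,None,fx=9,fy=9,interpolation=cv2.INTER_CUBIC))
```

```text
lip tin 0.1015 0.0007 0.0198 yaw/pitch/roll [ 7.18 -9.15  0.01] F [ 0.1  0.7 -1. ]
```

View pics/c17.png

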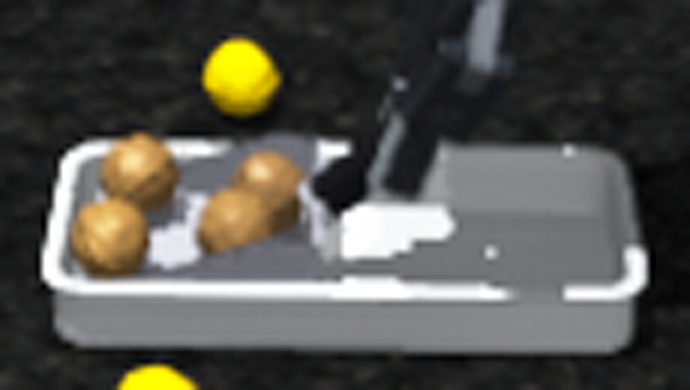

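View pics/c18.png

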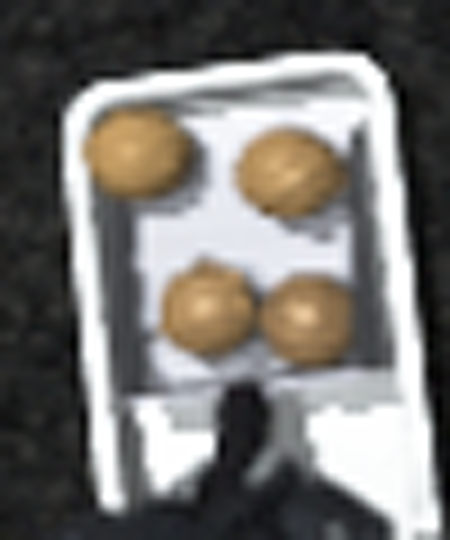

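Emit:
servo_tool:
  rows: [0,-0.0003,0.0015,0,0,0,0,0,-0.0002,0.0015,0,0,0,0,0,-0.0001,0.0012,0,0,0,0,0,-0.002,-0.0002,0,0.2,-1.5,0,0,-0.002,-0.0002,0.0005,0.2,-1.5,0,0,0,0,0,0,0,0,0,0,0,0,0,0,0]

```text
time_s: 10.43
position: [0.4629, 0.3119, 0.0479]
tool_rot: [[-0.919, 0.374, 0.125], [-0.116, 0.048, -0.992], [-0.377, -0.926, -0.001]]
ft_force: [-0.1, 0.6, -0.8]
grip_width: 0.0146
```

Run:
```python
from dl import *
tinlip()
im=snap('side','side12.png'); a=cv2.resize(im[235:300,225:340,::-1],None,fx=4,fy=4,interpolation=cv2.INTER_CUBIC)
im=snap('top','top12.png')
b=cv2.resize(im[175:235,135:185,::-1],None,fx=6,fy=6,interpolation=cv2.INTER_CUBIC)
o=np.zeros((360,770,3),np.uint8); o[:260,:460]=a; o[:360,465:765]=b; cv2.imwrite('pics/c19.png',o)
```

```text
lip tin 0.0988 0.0051 0.0266 yaw/pitch/roll [  7.18 -12.16   0.03] F [-0.1  0.6 -0.8]
```

View pics/c19.png

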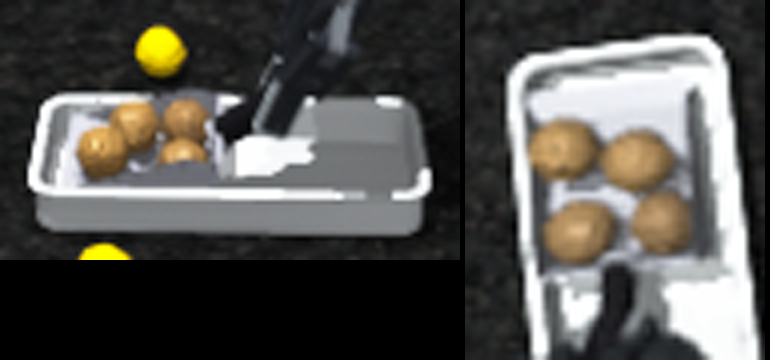

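Emit:
servo_tool:
  rows: [0,-0.001,-0.0015,0.002,0.2,-1.5,0,0,-0.001,-0.0015,0.002,0.2,-1.5,0,0,-0.001,-0.001,0.004,0.2,-1.5,0,0,0,0,0.006,0,0,0,0,0,0,0.008,0,0,0,0,0,0,0.008,0,0,0,0,0,0,0,0,0,0]

```text
time_s: 11.12
position: [0.4613, 0.3083, 0.0802]
tool_rot: [[-0.885, 0.449, 0.125], [-0.11, 0.059, -0.992], [-0.453, -0.891, -0.003]]
ft_force: [-0.0, 0.0, -1.5]
grip_width: 0.0148
```

Run:
```python
from dl import *
tinlip(); print(env.observe()['q'].round(1))
im=snap('side','side13.png'); a=cv2.resize(im[225:300,225:340,::-1],None,fx=4,fy=4,interpolation=cv2.INTER_CUBIC)
im=snap('top','top13.png')
b=cv2.resize(im[175:235,135:185,::-1],None,fx=6,fy=6,interpolation=cv2.INTER_CUBIC)
o=np.zeros((360,770,3),np.uint8); o[:300,:460]=a; o[:360,465:765]=b; cv2.imwrite('pics/c20.png',o)
```

```text
lip tin 0.098 0.0018 0.0689 yaw/pitch/roll [  7.13 -16.94   0.16] F [-0.   0.  -1.5]
[ 25.3  25.8 104.  -18.7  25.6 123.3]
```

View pics/c20.png

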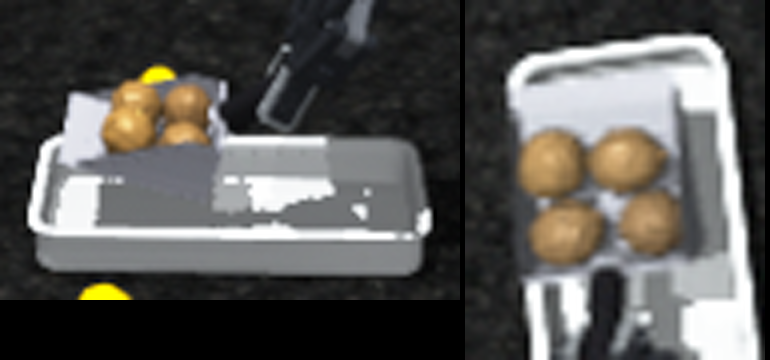

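All four walnuts lie in the pan and the tin is empty. Next I'm checking cabinet clearance before choosing the transfer path.

Run:
```python
from dl import *
f=.64
m=CM['side']; 
# side image points on cabinet lower front edge (800-scale): 
P=[(400*f,100*f),(290*f,165*f),(150*f,252*f),(20*f,333*f)]
def fun(p):
    x,z=p; r=[]
    for u,v in P:
        C=-m['R'].T@m['t']; d=m['R'].T@np.linalg.inv(m['camera_matrix'])@np.array([u,v,1]); 
        # distance of ray to line (x,*,z)
        n=np.array([d[2],-d[0]]); n/=np.linalg.norm(n); r.append(n@np.array([x-C[0],z-C[2]]))
    r.append(((proj('top',[x,.1,z])[0][1])-151)/359*.5)
    return r
s=least_squares(fun,[.65,.5]); print(s.x,s.fun)
x,z=s.x
C=-m['R'].T@m['t'];d=m['R'].T@np.linalg.inv(m['camera_matrix'])@np.array([400*f,100*f,1]); print('far end',C+d*(x-C[0])/d[0])
print(proj('top',[[x,-.1,z],[x,-.15,z],[x,-.2,z]])/f)
# kinematic checks
q=env.observe()['q']
for n,a in [('lift',(tin(.09,0,.33),7.2,-16)),('mid',([.49,.0,.34],3,-16)),('can0',([.47,-.2255,.34],0,-16)),('t20',([.46,-.2255,.22],0,20)),('t45',([.46,-.2255,.13],0,45)),('t60',([.455,-.2255,.115],0,60)),('t75',([.45,-.2255,.11],0,75))]:
    p,T=scoop_pose(*a,10); r=ik(p,T,q); w=p-.2574*T[:,1]; print(n,p.round(3),r if isinstance(r,tuple) else r.round(0),'wrist',w.round(3)); 
    if not isinstance(r,tuple): q=r
```

```text
[0.60263269 0.47374132] [-1.23659749e-03  1.30343854e-03  2.38885389e-04 -3.16744789e-04
  2.07598395e-05]
far end [ 0.60263269 -0.02345574  0.4723127 ]
[[525.68092639 234.7332152 ]
 [570.9317428  234.4255295 ]
 [616.22929585 234.11752601]]
lift [0.454 0.306 0.343] [ 25.   8.  79.  -8.  68. 110.] wrist [0.342 0.291 0.575]
mid [ 0.37  -0.006  0.353] [-30. -14.  98.  14.  74.  56.] wrist [ 0.257 -0.012  0.585]
can0 [ 0.35  -0.226  0.353] [-65.  -6.  92.  24.  83.  25.] wrist [ 0.237 -0.226  0.585]
t20 [ 0.371 -0.226  0.301] [-43.  11.  78.  -7.  98.  47.] wrist [ 0.415 -0.226  0.555]
t45 [ 0.413 -0.226  0.242] [-33.  29.  69. -20. 112.  54.] wrist [ 0.561 -0.226  0.452]
t60 [ 0.439 -0.226  0.235] [-30.  38.  60. -27. 125.  54.] wrist [ 0.636 -0.226  0.4  ]
t75 [ 0.465 -0.226  0.23 ] [-27.  47.  52. -37. 137.  49.] wrist [ 0.699 -0.226  0.339]
```

Emit:
servo_tool:
  rows: [0,0,0,0.012,0,0,0,0,0,0,0.02,0,0,0,0,-0.004,-0.003,0.028,0,0,-0.5,0,-0.008,-0.005,0.03,0,0,-0.5,0,-0.01,-0.01,0.03,0,0,-0.5,0,-0.01,-0.015,0.03,0,0,-0.5,0,-0.01,-0.02,0.03,0,0,-0.5,0,-0.01,-0.025,0.03,0,0,-0.5,0,-0.01,-0.027,0.03,0,0,-0.5,0,-0.01,-0.028,0.025,0,0,-0.5]

```text
time_s: 12.05
position: [0.3871, 0.1742, 0.3448]
tool_rot: [[-0.891, 0.45, 0.057], [-0.05, 0.027, -0.998], [-0.451, -0.893, -0.001]]
ft_force: [1.0, -1.5, -0.7]
grip_width: 0.0149
```

Emit:
servo_tool:
  rows: [0,-0.005,-0.028,0.008,0,0,-0.5,0,-0.005,-0.028,0,0,0,-0.5,0,-0.005,-0.028,0,0,0,-0.5,0,-0.005,-0.028,0,0,0,-0.5,0,-0.004,-0.028,0,0,0,-0.5,0,0,-0.028,0,0,0,-0.5,0,0,-0.028,0,0,0,0,0,0,-0.026,0,0,0,0,0,0,-0.02,0,0,0,0,0,0,-0.012,0,0,0,0]

```text
time_s: 12.88
position: [0.3637, -0.0815, 0.3507]
tool_rot: [[-0.893, 0.45, 0.001], [0.0, 0.001, -1.0], [-0.45, -0.893, -0.001]]
ft_force: [-0.1, 0.1, -1.9]
grip_width: 0.0149
```

Run:
```python
from dl import *
o=env.observe(); print(o['position'],o['q'].round(0)); tinlip()
p,T=scoop_pose([.47,-.2255,.34],0,-16,10); delta(p,T)
im=snap('side','side14.png'); cv2.imwrite('pics/c21.png',cv2.resize(im[:,:,::-1],(800,600)))
im=snap('top','top14.png'); cv2.imwrite('pics/c22.png',cv2.resize(im[120:290,170:400,::-1],None,fx=3.4,fy=3.4,interpolation=cv2.INTER_CUBIC))
```

```text
[ 0.36374857 -0.0814621   0.35068783] [-45. -13.  98.  19.  76.  44.]
lip tin -0.0485 -0.3877 0.3389 yaw/pitch/roll [ 1.000e-02 -1.672e+01  7.000e-02] F [-0.1  0.1 -1.9]
t 12.88 d [-0.0139 -0.144   0.0026] rv [-0.07  0.72 -0.03] q [-45. -13.  98.  19.  76.  44.] w 0.0149
```

View pics/c21.png

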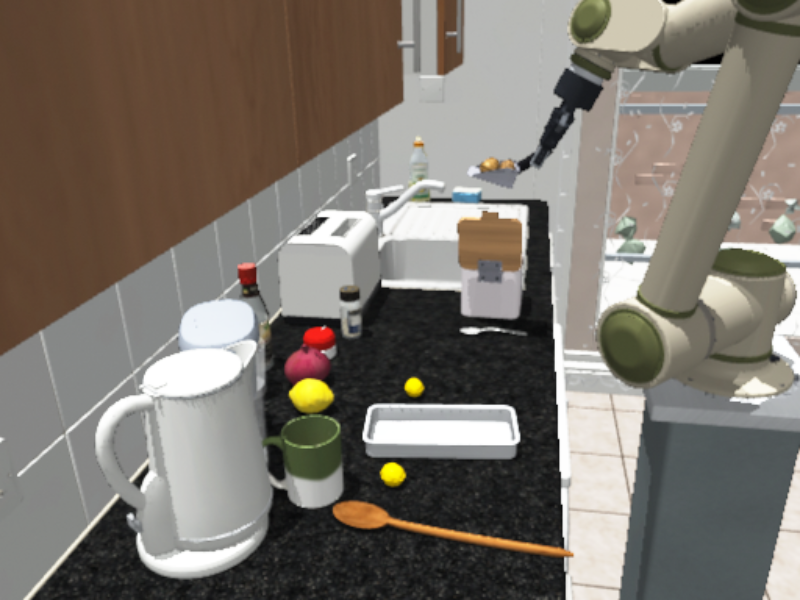

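View pics/c22.png

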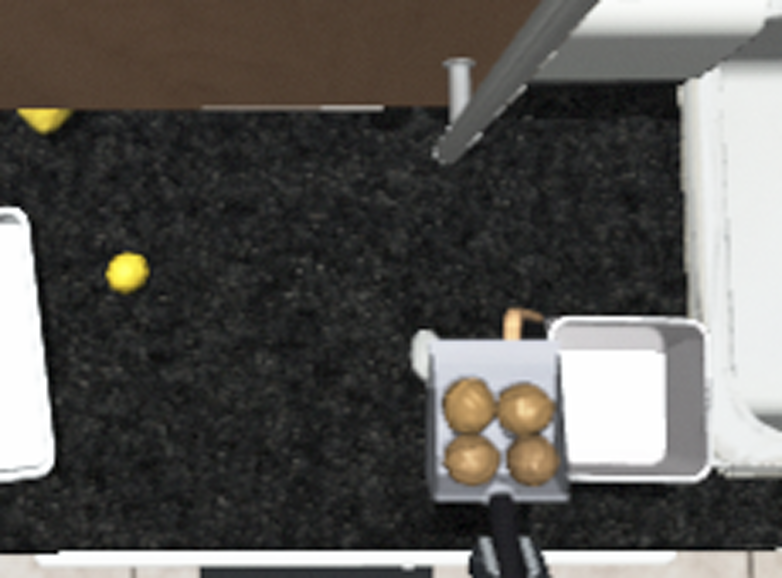

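Emit:
servo_tool:
  rows: [0,-0.002,-0.012,0,0,0,0,0,-0.002,-0.02,0,0,0,0,0,-0.002,-0.025,0,0,0,0,0,-0.002,-0.025,0,0,0,0,0,-0.002,-0.025,0,0,0,0,0,-0.002,-0.02,0,0,0,0,0,-0.002,-0.012,0,0,0,0,0,0,-0.005,0,0,0,0,0,0,0,0,0,0,0]

```text
time_s: 13.73
position: [0.3502, -0.2232, 0.3507]
tool_rot: [[-0.893, 0.45, 0.003], [-0.002, 0.003, -1.0], [-0.45, -0.893, -0.002]]
ft_force: [-0.4, -0.3, -1.2]
grip_width: 0.0149
```

```bash
cat > tip.py <<'E'
from dl import *
import sys
# pivot tip: print per-stage deltas
st=[([.465,-.2255,.28],0),([.46,-.2255,.19],15),([.455,-.2255,.13],30),([.45,-.2255,.11],45),([.445,-.2255,.105],60),([.445,-.2255,.105],72)]
o=env.observe(); P,T0=o['position'],o['tool_rot']; q=o['q']; t=Tool(0,26.7)
print(P,q.round(0))
for l,pt in st:
    p,T=scoop_pose(l,0,pt,10); r=ik(p,T,q); rv=np.degrees(R.from_matrix(T@T0.T).as_rotvec())
    print(pt,'d',(p-P).round(4),'rv',rv.round(2),'q',r if isinstance(r,tuple) else r.round(0)); P,T0,q=p,T,r
E
python3 tip.py
python3 - <<'E'
from dl import *
im=snap('top','top15.png'); cv2.imwrite('pics/c23.png',cv2.resize(im[120:290,250:430,::-1],None,fx=3.4,fy=3.4,interpolation=cv2.INTER_CUBIC))
E
```

```text
[ 0.35018217 -0.22324223  0.35073409] [-65.  -6.  93.  24.  82.  24.]
0 d [ 0.003  -0.0023 -0.0248] rv [-0.13 16.73 -0.14] q [-54.   1.  87.   8.  87.  36.]
15 d [ 0.0107  0.     -0.0626] rv [ 0. 15.  0.] q [-46.  10.  86.  -4.  88.  45.]
30 d [ 0.0172  0.     -0.0376] rv [ 0. 15.  0.] q [-39.  20.  81. -12.  95.  52.]
45 d [ 0.0223  0.     -0.0041] rv [ 0. 15.  0.] q [-34.  29.  72. -20. 108.  55.]
60 d [0.0255 0.     0.0033] rv [ 0. 15.  0.] q [-30.  38.  63. -27. 122.  54.]
72 d [0.0253 0.     0.0007] rv [ 0. 12.  0.] q [-28.  45.  55. -34. 133.  51.]
```

View pics/c23.png

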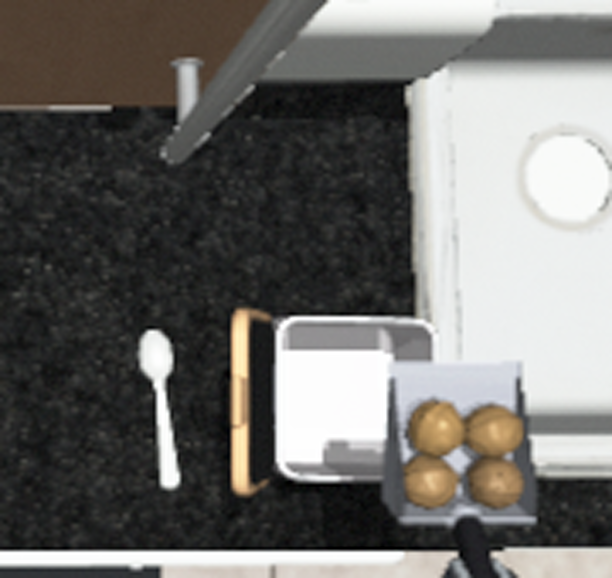

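```bash
sed -i 's/^st=.*/st=[([.462,-.2255,.16],-5),([.46,-.2255,.132],15),([.455,-.2255,.115],30),([.45,-.2255,.105],45),([.445,-.2255,.10],60),([.445,-.2255,.10],72)]/' tip.py; python3 tip.py
```

```text
[ 0.35019926 -0.22251105  0.35083973] [-65.  -6.  93.  24.  82.  24.]
-5 d [-0.0036 -0.003  -0.1548] rv [-0.12 11.74 -0.19] q [-58.   5. 106.  14.  62.  26.]
15 d [0.0173 0.     0.0093] rv [ 0. 20.  0.] q [-46.  13.  92.  -4.  78.  45.]
30 d [0.0172 0.     0.0054] rv [ 0. 15.  0.] q [-39.  21.  83. -12.  93.  52.]
45 d [0.0223 0.     0.0059] rv [ 0. 15.  0.] q [-34.  29.  73. -19. 108.  55.]
60 d [0.0255 0.     0.0033] rv [ 0. 15.  0.] q [-30.  38.  63. -27. 122.  55.]
72 d [0.0253 0.     0.0007] rv [ 0. 12.  0.] q [-28.  45.  55. -34. 133.  51.]
```

Emit:
servo_tool:
  rows: [0,0,-0.001,-0.01,0,1.2,0,0,0,-0.001,-0.018,0,1.2,0,0,-0.001,-0.001,-0.02,0,1.2,0,0,-0.001,0,-0.022,0,1.2,0,0,-0.001,0,-0.022,0,1.2,0,0,-0.001,0,-0.022,0,1.2,0,0,0,0,-0.02,0,1.2,0,0,0,0,-0.013,0,1.2,0,0,0,0,-0.006,0,1.2,0,0,0,0,-0.002,0,1,0]

```text
time_s: 14.62
position: [0.346, -0.2252, 0.1951]
tool_rot: [[-0.967, 0.255, 0.004], [-0.003, 0.004, -1.0], [-0.255, -0.967, -0.003]]
ft_force: [0.7, 0.4, -1.5]
grip_width: 0.0145
```

```bash
python3 tip.py |head -2
python3 - <<'E'
from dl import *
im=snap('top','top16.png'); cv2.imwrite('pics/c24.png',cv2.resize(im[120:290,250:430,::-1],None,fx=3.4,fy=3.4,interpolation=cv2.INTER_CUBIC))
E
```

```text
[ 0.34601548 -0.22519879  0.19511772] [-58.   5. 106.  14.  62.  26.]
-5 d [ 0.0006 -0.0003  0.0009] rv [-0.17 -0.2  -0.23] q [-58.   5. 106.  14.  62.  26.]
```

View pics/c24.png

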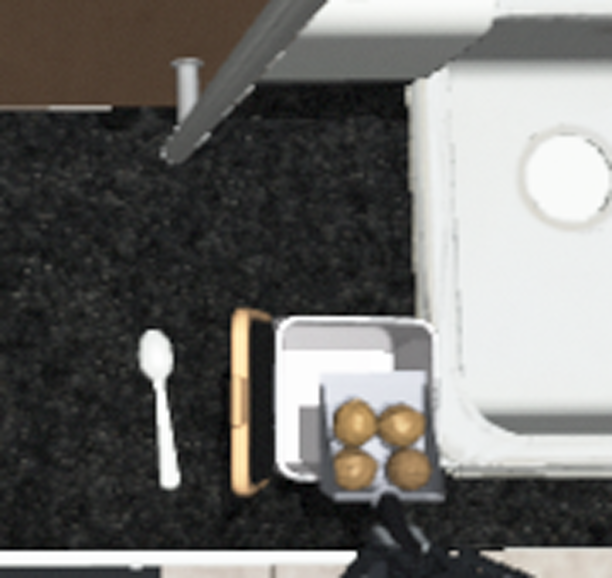

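Run:
```python
from dl import *
print(ray('top',(359.3,229.5),.16),ray('top',(354.8,236.8),.115))
for e in [(278,),(437,)]: pass
```

```text
[ 0.45960121 -0.22603202  0.16      ] [ 0.43931897 -0.2264384   0.115     ]
```

Emit:
servo_tool:
  rows: [0,0.0045,0,0.0025,0,5,0,0,0.0045,0,0.0025,0,5,0,0,0.0045,0,0.0025,0,5,0,0,0.0045,0,0.0025,0,5,0,0,0.0057,0,0.0018,0,5,0,0,0.0057,0,0.0018,0,5,0,0,0.0057,0,0.0018,0,5,0,0,0.0074,0,0.002,0,5,0,0,0.0074,0,0.002,0,5,0,0,0.0074,0,0.002,0,5,0]

```text
time_s: 15.5
position: [0.4045, -0.2261, 0.2186]
tool_rot: [[-0.818, -0.575, 0.0], [-0.001, 0.0, -1.0], [0.575, -0.818, -0.001]]
ft_force: [0.4, -0.3, -0.2]
grip_width: 0.0143
```

Emit:
servo_tool:
  rows: [0,0.0085,0,0.001,0,5,0,0,0.0085,0,0.001,0,5,0,0,0.0085,0,0.001,0,5,0,0,0.0085,0,0,0,4,0,0,0.0085,0,0,0,4,0,0,0.0085,0,0,0,4,0,0,0,0,0,0,0,0,0,0,0,0,0,0,0]

```text
time_s: 16.17
position: [0.4549, -0.2261, 0.2199]
tool_rot: [[-0.47, -0.882, -0.0], [-0.002, 0.001, -1.0], [0.882, -0.47, -0.003]]
ft_force: [-0.4, -0.4, -1.1]
grip_width: 0.0144
```

```bash
python3 tip.py |tail -1
python3 - <<'E'
from dl import *
tinlip()
im=snap('top','top17.png'); cv2.imwrite('pics/c25.png',cv2.resize(im[120:290,250:430,::-1],None,fx=3.4,fy=3.4,interpolation=cv2.INTER_CUBIC))
im=snap('side','side17.png'); cv2.imwrite('pics/c26.png',cv2.resize(im[:,:,::-1],(800,600)))
E
```

```text
72 d [0.0253 0.     0.0007] rv [ 0. 12.  0.] q [-28.  45.  55. -34. 133.  51.]
lip tin -0.1044 -0.5261 0.0994 yaw/pitch/roll [ 0.45 71.93  0.49] F [-0.4 -0.4 -1.1]
```

View pics/c25.png

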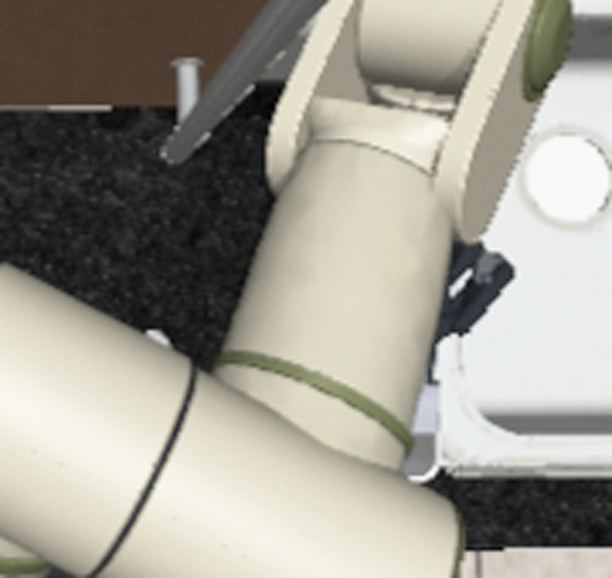

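View pics/c26.png

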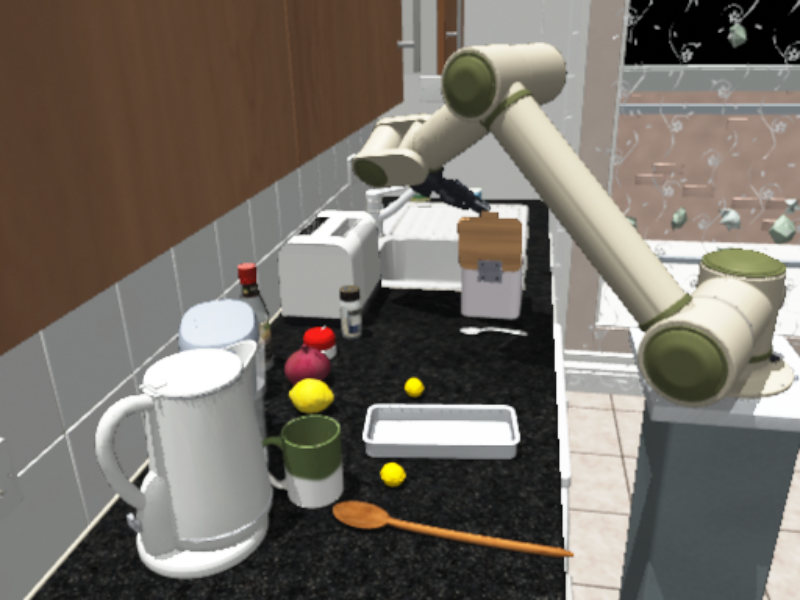

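Emit:
servo_tool:
  rows: [0,-0.003,0,0.02,0,-4,0,0,-0.008,0,0.02,0,-5,0,0,-0.0085,0,0.02,0,-5,0,0,-0.0085,0,0.02,0,-5,0,0,-0.0085,0,0.015,0,-5,0,0,-0.0085,0,0.015,0,-5,0,0,-0.008,0,0.015,0,-6,0,0,-0.008,0,0.015,0,-6,0,0,-0.008,0,0.01,0,-6,0,0,-0.008,0,0.005,0,-6,0]

```text
time_s: 17.1
position: [0.3766, -0.2257, 0.3784]
tool_rot: [[-0.989, -0.147, 0.001], [-0.001, -0.002, -1.0], [0.147, -0.989, 0.002]]
ft_force: [-0.3, -0.6, -0.4]
grip_width: 0.0148
```

Run:
```python
from dl import *
tinlip(); o=env.observe(); print(o['position'],o['q'].round(0))
im=snap('top','top18.png'); cv2.imwrite('pics/c27.png',cv2.resize(im[120:290,250:430,::-1],None,fx=3.4,fy=3.4,interpolation=cv2.INTER_CUBIC))
```

```text
lip tin -0.0825 -0.5289 0.2994 yaw/pitch/roll [ 1.000e-02  1.845e+01 -1.200e-01] F [-0.3 -0.6 -0.4]
[ 0.37655734 -0.2257184   0.37837095] [-43.  10.  68.  -6. 108.  45.]
```

View pics/c27.png

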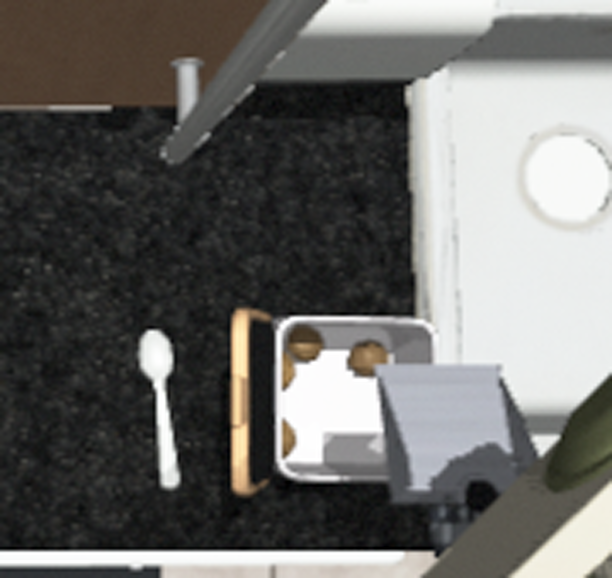

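All four walnuts show in the canister, at crop (306,342), (370,357), (285,375) and (285,440), and the scoop is empty. Now I'm taking the scoop back to lay it down.

Run:
```python
from dl import *
p,T=scoop_pose([.535,.06,.30],0,0,10); print(p); delta(p,T)
p,T=scoop_pose([.535,.06,.0],0,0,10); print(p); print(ik(p,T,[-13,22,115,5,33,72]))
```

```text
[0.42315532 0.06       0.34591665]
t 17.15 d [ 0.0484  0.2854 -0.0343] rv [  0.26 -18.01   0.07] q [-43.   9.  68.  -6. 108.  45.] w 0.0146
[0.42315532 0.06       0.04591665]
[ -8.8538222   22.21611871 115.17246146   2.83108439  32.76004749
  78.89725246]
```

Emit:
servo_tool:
  rows: [0,0,0.01,0,0,-2,0,0,0.004,0.02,0,0,-2,0,0,0.005,0.03,0,0,-2,0,0,0.005,0.035,0,0,-2,0,0,0.005,0.035,0,0,-2,0,0,0.005,0.035,0,0,-2,0,0,0.005,0.035,0,0,-2,0,0,0.005,0.035,-0.02,0,-2,0,0,0.005,0.03,-0.03,0,-2,0,0,0.005,0.02,-0.035,0,0,0]

```text
time_s: 17.98
position: [0.42, 0.0604, 0.2927]
tool_rot: [[-0.986, 0.165, 0.003], [-0.003, 0.003, -1.0], [-0.165, -0.986, -0.002]]
ft_force: [0.7, -1.0, -1.0]
grip_width: 0.0149
```

Run:
```python
from dl import *
p,T=scoop_pose([.535,.06,.012],0,0,10); print(p); delta(p,T); tinlip()
```

```text
[0.42315532 0.06       0.05791665]
t 17.98 d [ 0.0032 -0.0004 -0.2348] rv [-0.12 -0.52 -0.17] q [-9.  2. 91.  2. 78. 81.] w 0.0149
lip tin 0.0163 -0.2525 0.2458 yaw/pitch/roll [0.17 0.52 0.12] F [ 0.7 -1.  -1. ]
```

Emit:
servo_tool:
  rows: [0,0.003,0,-0.03,0,-0.5,0,0,0,0,-0.035,0,0,0,0,0,0,-0.035,0,0,0,0,0,0,-0.035,0,0,0,0,0,0,-0.03,0,0,0,0,0,0,-0.025,0,0,0,0,0,0,-0.02,0,0,0,0,0,0,-0.015,0,0,0,0,0,0,-0.005,0,0,0,0,0,0,0,0,0,0]

```text
time_s: 18.82
position: [0.4238, 0.0579, 0.0612]
tool_rot: [[-0.986, 0.164, 0.001], [-0.001, 0.003, -1.0], [-0.164, -0.986, -0.002]]
ft_force: [0.4, -0.7, -1.1]
grip_width: 0.0146
```

Run:
```python
from dl import *
p,T=scoop_pose([.535,.06,.0],0,0,10); print(p); delta(p,T); tinlip()
```

```text
[0.42315532 0.06       0.04591665]
t 18.82 d [-0.0006  0.0021 -0.0153] rv [-0.14 -0.56 -0.08] q [ -9.  20. 114.   3.  37.  79.] w 0.0146
lip tin 0.0197 -0.2556 0.0142 yaw/pitch/roll [0.08 0.56 0.14] F [ 0.4 -0.7 -1.1]
```

Emit:
servo_tool:
  rows: [0,0,0,-0.005,0,-0.5,0,0,0,0,-0.005,0,0,0,0,0,0,-0.003,0,0,0,0,0,0,-0.0018,0,0,0,0,0,0,0,0,0,0,1,0,0,0,0,0,0,1,0,0,0,0,0,0,1,0,0,0,0,0,0,1,0,0,0,0,0,0,1,0,0,0,0,0,0]

```text
time_s: 19.65
position: [0.4243, 0.058, 0.0464]
tool_rot: [[-0.985, 0.173, 0.003], [-0.002, 0.002, -1.0], [-0.173, -0.985, -0.002]]
ft_force: [0.7, -1.1, -0.0]
grip_width: 0.0744
```

Run:
```python
from dl import *
p,T=scoop_pose([.535,.06,.0],0,0,10); delta(p,T); tinlip()
im=snap('side','side19.png'); a=cv2.resize(im[150:260,230:370,::-1],None,fx=4,fy=4,interpolation=cv2.INTER_CUBIC);cv2.imwrite('pics/c28.png',a)
```

```text
t 19.65 d [-0.0011  0.002  -0.0005] rv [-0.11 -0.03 -0.14] q [ -9.  22. 115.   3.  33.  78.] w 0.0744
lip tin 0.0206 -0.2556 0.0004 yaw/pitch/roll [0.15 0.03 0.11] F [ 0.7 -1.1 -0. ]
```

View pics/c28.png

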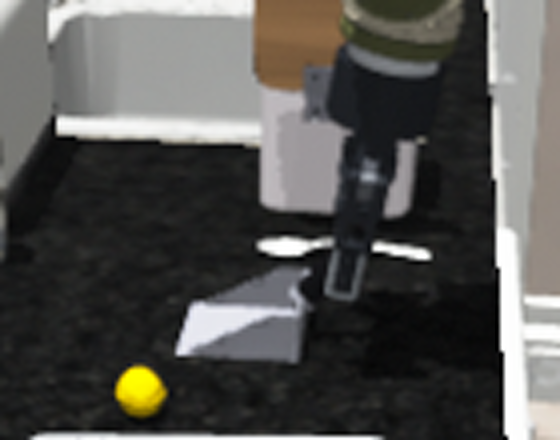

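Emit:
servo_tool:
  rows: [1,-0.002,0,0.01,0,0,0,1,-0.004,0,0.025,0,0,0,1,-0.006,0,0.035,0,0,0,1,-0.006,0,0.035,0,0,0,1,0,0,0.035,0,2,0,0,0.006,-0.02,0.03,0,2,0,0,0.006,-0.025,0,0,2,0,0,0.007,-0.025,0,0,2,0,0,0.007,-0.025,0,0,2,0,0,0.007,-0.02,0,0,0,0]

```text
time_s: 20.53
position: [0.4399, -0.0588, 0.2163]
tool_rot: [[-1.0, -0.002, 0.002], [-0.002, 0.002, -1.0], [0.002, -1.0, -0.002]]
ft_force: [0.3, 0.0, -0.3]
grip_width: 0.0256
```

Emit:
servo_tool:
  rows: [0,0,0,0,0,0,0,0,0,0,0,0,0,0,0,0,0,0,0,0,0]

```text
time_s: 20.78
position: [0.4388, -0.0565, 0.2161]
tool_rot: [[-1.0, -0.001, 0.002], [-0.002, 0.003, -1.0], [0.001, -1.0, -0.003]]
ft_force: [-0.9, 0.9, 0.0]
grip_width: -0.0
```

Run:
```python
from dl import *
delta([.439,-.07,.215],Tool(0,0))
im=snap('side','side20.png'); a=cv2.resize(im[100:260,230:400,::-1],None,fx=4,fy=3.7,interpolation=cv2.INTER_CUBIC);cv2.imwrite('pics/c29.png',a)
im=snap('top','top20.png'); cv2.imwrite('pics/c30.png',cv2.resize(im[120:290,200:430,::-1],None,fx=3.4,fy=3.4,interpolation=cv2.INTER_CUBIC))
```

```text
t 20.78 d [ 0.0002 -0.0135 -0.0011] rv [-0.17 -0.08 -0.12] q [-23.  12.  92.   0.  77.  67.] w -0.0
```

View pics/c29.png

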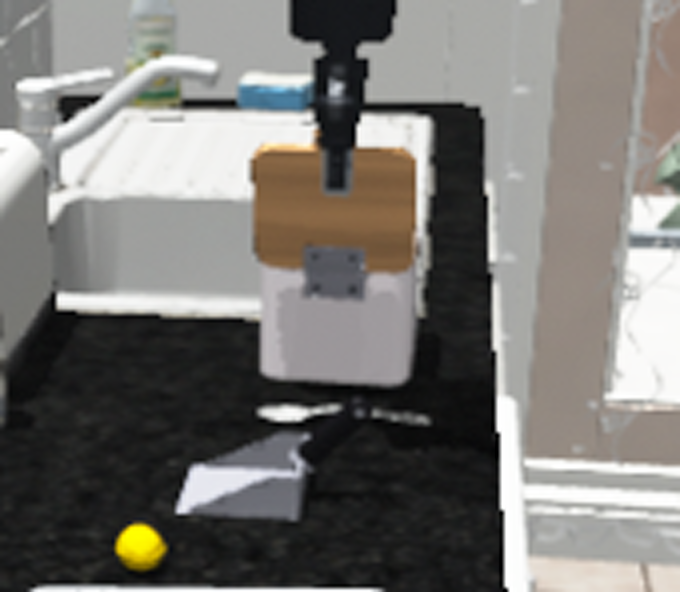

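View pics/c30.png

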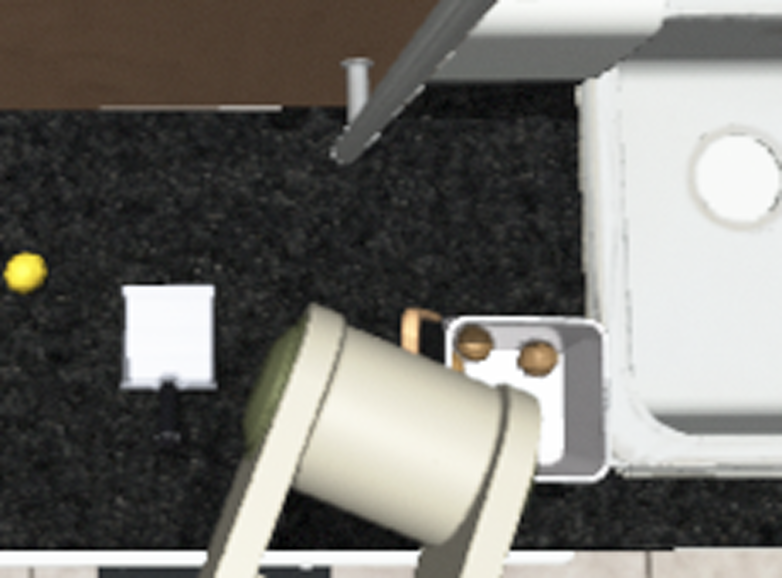

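Emit:
servo_tool:
  rows: [0,0,-0.016,0.002,0,0,0,0,0,-0.014,0.002,0,0,0,0,0,-0.014,0,0,0,0,0,0,-0.014,0,0,0,0,0,0,-0.014,0,0,0,0,0,0,-0.014,0,0,0,0,0,0,-0.014,0,0,0,0,0,0,-0.014,0,0,0,0,0,0,-0.014,0,0,0,0,0,0,-0.012,0,0,0,0]

```text
time_s: 21.72
position: [0.4392, -0.1974, 0.2204]
tool_rot: [[-1.0, -0.001, 0.003], [-0.003, 0.002, -1.0], [0.001, -1.0, -0.002]]
ft_force: [0.0, 0.6, -0.5]
grip_width: 0.0001
```

Run:
```python
from dl import *
im=snap('side','side21.png'); a=cv2.resize(im[100:260,230:400,::-1],None,fx=4,fy=3.7,interpolation=cv2.INTER_CUBIC);cv2.imwrite('pics/c31.png',a)
```

```text
(no output)
```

View pics/c31.png

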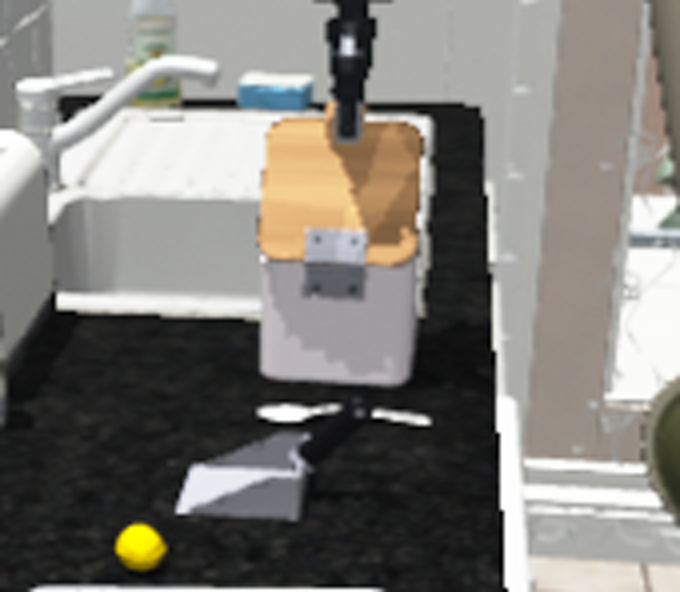

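The lid has passed upright and is falling. I'm backing the gripper up and waiting.

Emit:
servo_tool:
  rows: [0,0,0.01,0.01,0,0,0,0,0,0.01,0.01,0,0,0,0,0,0.01,0.01,0,0,0,0,0,0.01,0.01,0,0,0,0,0,0,0,0,0,0,0,0,0,0,0,0,0,0,0,0,0,0,0,0,0,0,0,0,0,0,0,0,0,0,0,0,0,0,0,0,0,0,0,0,0]

```text
time_s: 22.6
position: [0.4391, -0.1572, 0.2599]
tool_rot: [[-1.0, -0.002, 0.002], [-0.002, 0.003, -1.0], [0.002, -1.0, -0.003]]
ft_force: [0.5, -0.5, 0.4]
grip_width: 0.0002
```

Emit:
servo_tool:
  rows: [0,-0.01,0.02,0,0,0,0,0,-0.01,0.02,0,0,0,0,0,-0.01,0.03,0,0,0,0,0,-0.01,0.03,0,0,0,0,0,-0.01,0.03,0,0,0,0,0,-0.01,0.03,0,0,0,0,0,-0.01,0.03,0,0,0,0,0,-0.01,0.02,0,0,0,0,0,0,0.01,0,0,0,0,0,0,0,0,0,0,0]

```text
time_s: 23.43
position: [0.3587, 0.0643, 0.2603]
tool_rot: [[-1.0, -0.001, 0.004], [-0.004, 0.003, -1.0], [0.001, -1.0, -0.003]]
ft_force: [-0.1, -1.2, 0.2]
grip_width: -0.0
```

Run:
```python
from dl import *
o=env.observe(); print(o['time_s'],o['position'])
im=snap('side','side22.png'); a=cv2.resize(im[120:270,230:400,::-1],None,fx=4,fy=4,interpolation=cv2.INTER_CUBIC);cv2.imwrite('pics/c32.png',a)
im=snap('top','top22.png'); cv2.imwrite('pics/c33.png',cv2.resize(im[120:290,200:430,::-1],None,fx=3.4,fy=3.4,interpolation=cv2.INTER_CUBIC))
```

```text
23.4333 [0.35868523 0.06431159 0.26033227]
```

View pics/c32.png

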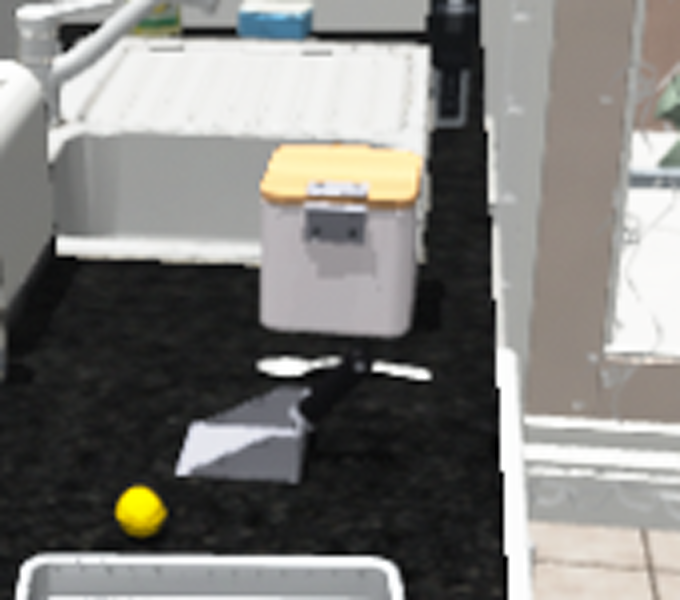

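View pics/c33.png

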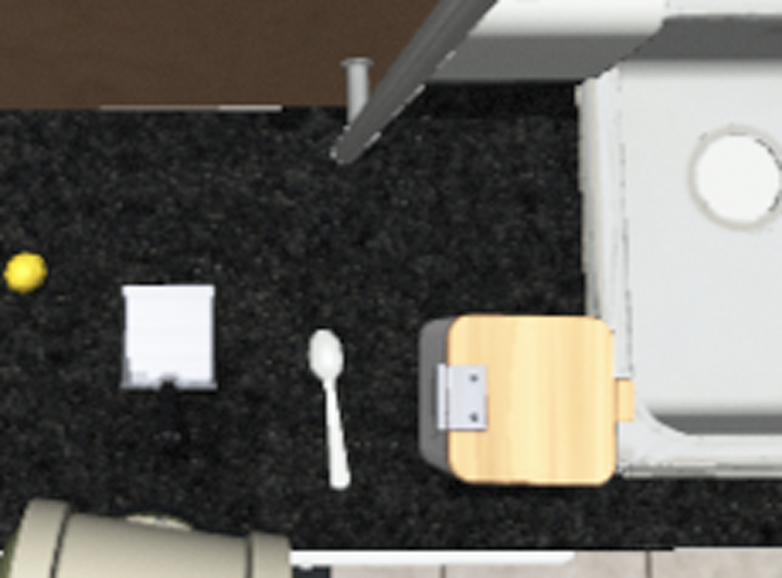

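The lid now looks shut. Next I'm waiting about a second, then checking its position with numbers and the bystanders for movement.

Emit:
servo_tool:
  rows: [0,0,0,0,0,0,0,0,0,0,0,0,0,0,0,0,0,0,0,0,0,0,0,0,0,0,0,0,0,0,0,0,0,0,0,0,0,0,0,0,0,0,0,0,0,0,0,0,0,0,0,0,0,0,0,0,0,0,0,0,0,0,0]

```text
time_s: 24.28
position: [0.3592, 0.063, 0.2603]
tool_rot: [[-1.0, -0.001, 0.002], [-0.002, 0.002, -1.0], [0.001, -1.0, -0.002]]
ft_force: [0.1, -0.5, 0.4]
grip_width: 0.0001
```

Run:
```python
from dl import *
px=lambda p,s,o:(np.array(p)+.5)/s-.5+o
print('seen edge u',px((616,400),3.4,(200,120)))
for th in (0,.05,.1,.2):
    print(th,proj('top',[.439,-.158-.133*np.cos(th)-.0*np.sin(th),.126+.133*np.sin(th)])[0].round(1), proj('side',[[.439,-.158-.133*np.cos(th),.126+.133*np.sin(th)]])[0].round(1))
a=cv2.imread('pics/top22.png').astype(int); b=snap('top','top23.png')[:,:,::-1].astype(int); print('top diff',abs(a-b)[190:270,310:400].max())
s0=cv2.imread('pics/side0.png').astype(int); s1=snap('side','side23.png')[:,:,::-1].astype(int)
d=abs(s0-s1).max(2); print('jar/timer diff',d[180:235,190:235].max(), 'diff mean',d[180:235,190:235].mean())
print(px((345,145),4,(230,120)))
```

```text
seen edge u [380.82352941 237.29411765]
0 [380.4 237. ] [317.5 156.3]
0.05 [381.3 237.1] [317.6 154.5]
0.1 [382.  237.2] [317.6 152.8]
0.2 [383.  237.4] [317.7 149.4]
top diff 11
jar/timer diff 6 diff mean 2.4917171717171716
[315.875 155.875]
```

Run:
```python
from rig import env
print(env.close_job())
```

```text
the job is handed in; nothing more can be done
None
```

The job is done and handed in at about 24 s. All four walnuts went into the canister in one scoop, and the gripper never touched one. I then laid the scoop flat on the worktop, well clear of the canister, and pushed the lid over; it fell shut.

- **Walnuts:** all four showed in the canister after tipping, and the tin and scoop were empty.
- **Lid:** its free edge sits at side row 155.9, against 156.3 predicted for fully shut (0.05 rad open would read 154.5). The top view agrees within half a pixel, and the lid was still over the last second.
- **Bystanders:** the timer and spice jar show no visible change from the first picture.
- **Forces:** the wrist readings I saw stayed at or below about 13 N.
- **Failed checks:** none at the end. During scooping, one walnut hung on the tin's left wall until I shifted the scoop left. The first approach to the scoop stopped about 2 cm short, and I corrected it before gripping.

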